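# Turn out the setting cups

## Robot

A 6-joint arm with a two-finger parallel gripper is mounted at the origin on a cart in front of the work surface, level with it; the furniture and walls round the work are solid. World frame = base frame: x ahead of the robot, y to its left, z up, the work surface at z = 0. Lengths are in m, angles in rad, forces in N, time in s.
With the tool pointing down it reaches from about 0.375 to 0.9 m from the base axis. Payload 3.1 kg.
Tool frame: the origin (TCP) lies midway between the tips of the shut fingers; the grasp point (between the pads) lies 19 mm behind it; x points along the fingers, z is the direction in which the jaws open and shut, and the axes are right-handed (so a half turn about x gives the same grasp; the last joint's range is limited). The gripper opens to 87 mm and grips with 3 to 60 N. Pads are 19 mm wide; open, the fingers measure 117 mm over their backs; the gripper's body (75 mm by 190 mm) begins 51 mm behind the grasp point.
Start: joints at [1.091, 0.527, 1.433, -0, 1.181, -0.178], TCP at [0.185, 0.597, 0.223] pointing down, gripper open.
Joint ranges: [-3.08, 3.08], [-0.75, 2.2], [0.22, 2.44], [-1.43, 4.57], [0, 2.65], [-2.85, 2.85]. Speed limits (rad/s): [2.79, 2.79, 3.14, 3.14, 3.14, 3.14].

## Interface

Orientations are given as a unit quaternion [x, y, z, w].
In Python, from rig import robot, optics, workorder gives the robot as it stands.
- The arm moves only by the tool arm_command, never from a script. Its argument "plan" is a list of rows, each a list of 7 numbers: the shift along the tool's x, y, z in cm, then the turn, a rotation vector about the tool's x, y, z in rad, then the finger opening in cm, from 0 to 8.7. In form: [[x, y, z, ax, ay, az, gripper], ...]. A call has 1 to 12 rows; each row shifts and turns the pose as measured when the row begins, along the tool's axes as they then stand; what a row does not reach is not made up. A row lasts 1/8 s, in which the tool goes at most 62.5 mm and 10.7 degrees, less where a joint would pass 70% of its speed; a pose out of reach is approached as far as the arm can. A call with a gripper value outside its range is refused whole. The fingers move at their own pace and stop on an object; "grip_force" is the grip in N (left out, the last holds). Time passes only in rows, so rows that do not move let the fingers close. It gives the time, the measured TCP pose, the force and the opening at its end, in the units of the state.
- robot.get_obs(): the state, without advancing time (a new reading comes with each control period).
- optics.camera(name): name is "scene" or "top"; returns (picture, depth): 420x560x3 uint8, blue, green, red; 420x560 float32, m along the optical axis (not along the pixel's ray), 0 where there is no reading.
- optics.camera_info(name): a dict with "mtx" (3x3 intrinsics, pixels), "position" and "rotation" of the camera in the world. Camera axes: x right, y down, z forward; pixel columns grow to the right and rows downward; lengths in m; the calibration is good to about 2 mm. A picture is of the moment at which its call begins. camera_info takes no time and is no camera call.
- workorder.hand_in(): hands the job in, once; it reports no verdict.
The state is a dict: "time": time; "q": joint angles; "joint_velocities": joint speeds; "joint_torque": joint torques, N m; "position": TCP position; "tool_rot": TCP orientation; "ft_force": force on the tool from outside, world axes, zero at the start; "moment": the same for the moment, N m; "grip_width": finger opening in m.
Only numpy, scipy, OpenCV 4.12 (cv2) and the standard library are available. Lean on these libraries where they do the work, as an engineer would, in place of code of your own. Each camera call takes 0.05 s, during which the arm holds its last target. There are 200 camera calls.

## Task

Take the wooden block out of its stand together with the loose lid that leans against its mouth, holding the two closed so that no brass cup falls out, and lay them upside down (lid underneath) centrally on the raised pad of the sorting tray. Then lift the block straight off and lay it flat on the green mat, so that all six cups are left lying in the lid on the tray. Leave the other things on the bench where they are.

Things in the scene. Friction and masses are not known exactly. Their poses are not given: they have to be found in the camera images.
- block_center (a point): Light wooden block, 72 (x) x 60 (y) x 24 mm (z), about 0.14 kg, with six pockets (16 mm wide, 12 mm deep) in its mouth face. The point is its centre; z points out of the mouth. At the start it stands on a short edge in the stand, x down, bottom towards the robot, mouth away, leaning back 6 degrees towards the robot; both sides (across y) carry black rubber strips to grip, 62 mm over them.
- block_mouth (a point): Centre of the block's mouth face, 12 mm along z from block_center, axes as the block's: the joint between block and lid. A frame 2 mm high round the pockets sits inside the lid's rim with 1.5 to 2 mm of play.
- lid_center (a point): Loose aluminium lid, 72 (x) x 60 (y) x 14 mm (z), 0.06 kg: 9 mm bottom, 5 mm rim, cork inside. Nothing fastens it: it only leans against the block's mouth, on the side away from the robot, flush with it (together 38 mm thick), with the same rubber strips. The point is half-way through its thickness; z points out of the hollow side, at the start back towards the block and robot.
- stand: Dark wooden stand fixed to the bench, base 116 x 96 x 8 mm. Origin: middle of its underside; x points away from the robot, across the slot. Slot floor 14 mm above the bench; slot walls 48 mm wide (y), so fingers can straddle them, tops 40 to 49 mm above the bench; end stops 9 mm high, 4 mm of play each side. Block and lid slide out along their lean.
- pad_top (a point): Grey sorting tray fixed to the bench, 120 (x) x 130 (y) mm with a 12 mm rim, x pointing away from the robot; in its middle a raised cork pad, 82 (x) x 52 (y) mm. The point is the middle of the pad's top, 24 mm above the bench. The pad is narrower than the lid (62 mm), so fingers may reach down past the lid's sides.
- mat_top (a point): Put-down mat, green with a black edge, 110 (x) x 90 (y) x 3 mm, fixed on the bench to the left of the work; the point is the middle of its top. Fixed obstacles round the way there: a white lamp 250 mm tall (foot x 0.64 to 0.74, y 0.20 to 0.32 m, its head above reaching on to the left), a blue vice 92 mm tall (x 0.27 to 0.47, y 0.17 to 0.27), and a pen pot 143 mm tall at x 0.73, y -0.14.
- cup0_center (a point): Loose brass setting cup, a 14 mm wide, 11 mm high cylinder with a blue disc on one end, one in each pocket of the block, hidden by the lid at the start. The point is its centre.
- cup1_center (a point): Loose brass setting cup, a 14 mm wide, 11 mm high cylinder with a blue disc on one end, one in each pocket of the block, hidden by the lid at the start. The point is its centre.
- cup2_center (a point): Loose brass setting cup, a 14 mm wide, 11 mm high cylinder with a blue disc on one end, one in each pocket of the block, hidden by the lid at the start. The point is its centre.
- cup3_center (a point): Loose brass setting cup, a 14 mm wide, 11 mm high cylinder with a blue disc on one end, one in each pocket of the block, hidden by the lid at the start. The point is its centre.
- cup4_center (a point): Loose brass setting cup, a 14 mm wide, 11 mm high cylinder with a blue disc on one end, one in each pocket of the block, hidden by the lid at the start. The point is its centre.
- cup5_center (a point): Loose brass setting cup, a 14 mm wide, 11 mm high cylinder with a blue disc on one end, one in each pocket of the block, hidden by the lid at the start. The point is its centre.
- wax_tin: Bystander: round turned wooden box, 63 mm wide, 23 mm high; origin under its middle.
- graver: Bystander: graver with bulbous wooden handle, 25 x 94 x 25 mm, lying on the bench; origin under its middle.
- yellow_tin: Bystander: flat yellow tin with a grey lid, 36 x 50 x 20 mm; origin under its middle.
- wood_slice: Bystander: burnt slice of a branch, 69 x 85 x 16 mm; origin under its middle.
Not all that is in view belongs to the job. There is more than one size of the part that bears lid_center; the job needs the largest.

How it is judged:
On the way, in this order (a step that is already met when the one before it is completed fails the run):
1. block and lid are out of the stand together, still closed (height (world z) of block_center above 0.1 m and z of lid_center in the frame of block_mouth between 0 and 0.012 m and x of lid_center in the frame of block_mouth between -0.006 and 0.006 m and y of lid_center in the frame of block_mouth between -0.006 and 0.006 m), for 0.1 s.
2. block and lid lie closed and upside down on the tray's pad (z of lid_center in the frame of block_mouth between 0 and 0.012 m and x of lid_center in the frame of block_mouth between -0.006 and 0.006 m and y of lid_center in the frame of block_mouth between -0.006 and 0.006 m and horizontal distance between lid_center and pad_top below 0.025 m and angle between lid_center's own z axis and vertical below 0.12 rad and height (world z) of lid_center between 0.027 and 0.036 m and angle between block_center's own z axis and vertical above 3 rad), for 0.2 s.
At the end, for the whole second after the job is handed in: The lid lies hollow side up on the pad, its centre within 25 mm of the pad's and level within 7 degrees; all six cups are inside its rim; the block lies flat (either face down) on the mat, its centre within 40 mm of the mat's; all at rest (horizontal distance between lid_center and pad_top below 0.025 m and angle between lid_center's own z axis and vertical below 0.12 rad and height (world z) of lid_center between 0.027 and 0.036 m and x of cup0_center in the frame of lid_center between -0.032 and 0.032 m and y of cup0_center in the frame of lid_center between -0.026 and 0.026 m and z of cup0_center in the frame of lid_center between 0.004 and 0.02 m and x of cup1_center in the frame of lid_center between -0.032 and 0.032 m and y of cup1_center in the frame of lid_center between -0.026 and 0.026 m and z of cup1_center in the frame of lid_center between 0.004 and 0.02 m and x of cup2_center in the frame of lid_center between -0.032 and 0.032 m and y of cup2_center in the frame of lid_center between -0.026 and 0.026 m and z of cup2_center in the frame of lid_center between 0.004 and 0.02 m and x of cup3_center in the frame of lid_center between -0.032 and 0.032 m and y of cup3_center in the frame of lid_center between -0.026 and 0.026 m and z of cup3_center in the frame of lid_center between 0.004 and 0.02 m and x of cup4_center in the frame of lid_center between -0.032 and 0.032 m and y of cup4_center in the frame of lid_center between -0.026 and 0.026 m and z of cup4_center in the frame of lid_center between 0.004 and 0.02 m and x of cup5_center in the frame of lid_center between -0.032 and 0.032 m and y of cup5_center in the frame of lid_center between -0.026 and 0.026 m and z of cup5_center in the frame of lid_center between 0.004 and 0.02 m and horizontal distance between block_center and mat_top below 0.04 m and height (world z) of block_center below 0.026 m and angle between the z axis of block_center and the z axis of mat_top, either way round below 0.1 rad and linear speed of each of block, lid below 0.02 m/s); the robot touches nothing.
It fails at once if the wax tin is moved more than 30 mm (distance of wax_tin from where it was at the start of the episode above 0.03 m).
It fails at once if the graver is moved more than 30 mm (distance of graver from where it was at the start of the episode above 0.03 m).
It fails at once if the yellow tin is moved more than 30 mm (distance of yellow_tin from where it was at the start of the episode above 0.03 m).
It fails at once if the wood slice is moved more than 30 mm (distance of wood_slice from where it was at the start of the episode above 0.03 m).
It also fails if it takes over 72 s, if anything falls off the work surface, if the arm or the gripper's body presses on something with over 40 N, if the wrist force passes 120 N, or if a joint passes its speed limit or range.

## Working session

There is one attempt and no reset: what is moved stays moved. The work goes in short steps, Python scripts to look and compute and a tool call to move; the robot and the scene stay as the last step left them, time stands still between calls to the robot, and variables do not carry over. Pictures are saved under pics/ and viewed, about 8 in all and at most 12, crops included, and the job is handed in when it is done.

Besides the shell and the picture viewer there is one more tool, called in YAML: its name, and indented under it one key for each argument. arm_command: Moves the arm, as the interface text tells. Its arguments: {"type":"object","properties":{"plan":{"type":"array"},"grip_force":{"type":"number"}},"required":["plan"]}

```bash
ls; mkdir -p pics
cat > h.py <<'E'
import numpy as np, cv2
from scipy.spatial.transform import Rotation as R
from rig import robot, optics, workorder
def rot(i):
    r=np.array(i["rotation"],float)
    return r if r.shape==(3,3) else R.from_quat(r).as_matrix()
def cloud(name):
    im,d=optics.camera(name); i=optics.camera_info(name); K=np.array(i["mtx"])
    v,u=np.mgrid[:420,:560]
    P=np.stack([(u-K[0,2])/K[0,0]*d,(v-K[1,2])/K[1,1]*d,d],-1)@rot(i).T+np.array(i["position"])
    P[d==0]=np.nan
    return im,P
E
python3 - <<'E'
from h import *
for n in("scene","top"):
    im,P=cloud(n); np.save(n+".npy",P); cv2.imwrite(f"pics/{n}0.png",im); cv2.imwrite(f"{n}_raw.png",im)
    i=optics.camera_info(n); print(n,i["position"],rot(i).round(3).tolist(),np.array(i["mtx"])[0])
print(robot.get_obs())
E
```

```text
pics
scene [-0.17463827 -0.75938397  1.08857356] [[0.731, -0.472, 0.492], [-0.682, -0.51, 0.524], [0.004, -0.719, -0.695]] [541.25932484   0.         281.2930304 ]
top [0.40191771 0.0294769  1.360435  ] [[-0.014, -0.995, 0.099], [-1.0, 0.013, -0.013], [0.012, -0.1, -0.995]] [399.75614703   0.         282.38690471]
{'time': 0.1, 'q': array([ 1.09145732e+00,  5.28363380e-01,  1.43377543e+00, -1.08741550e-05,
        1.18142161e+00, -1.78506524e-01]), 'joint_velocities': array([-0.00081121, -0.00304751, -0.00482748,  0.00035795, -0.00030322,
        0.0001494 ]), 'joint_torque': array([-3.90274672e-04, -4.40990710e+01, -1.77149749e+01,  6.34283060e-02,
        5.33796579e-02, -3.39147607e-05]), 'position': array([0.18486342, 0.59633682, 0.22167514]), 'tool_rot': array([-0.41974038,  0.56990101,  0.41912067,  0.56865518]), 'ft_force': array([-0.98744032,  0.01476159, -0.01862803]), 'moment': array([-0.01500215, -0.00657896, -0.01076595]), 'grip_width': 0.0870526272594938}
```

View pics/scene0.png

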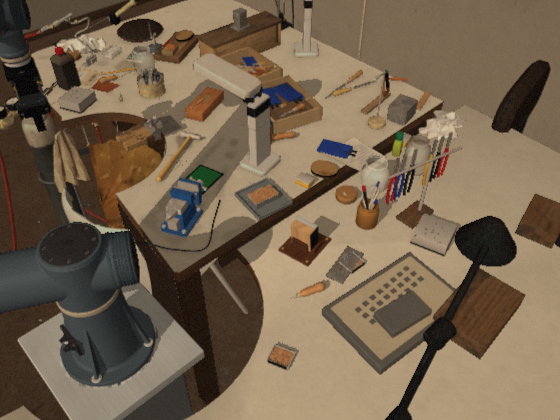

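View pics/top0.png

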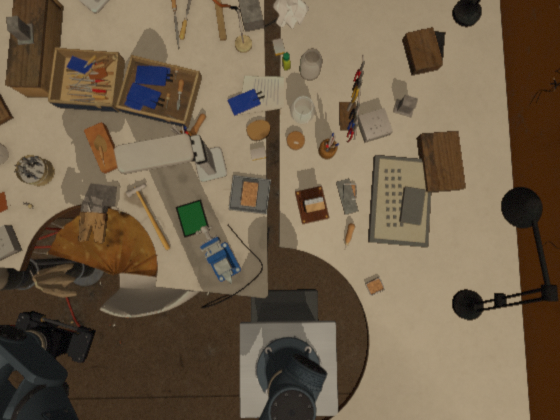

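Run:
```python
from h import *
s=cv2.imread("scene_raw.png");t=cv2.imread("top_raw.png")
a=cv2.resize(s[170:280,225:375],None,fx=5,fy=5,interpolation=cv2.INTER_CUBIC)
b=cv2.resize(t[165:265,165:345],(800,444),interpolation=cv2.INTER_CUBIC)
cv2.imwrite("pics/sc.png",a);cv2.imwrite("pics/tc.png",b)
T=np.load("top.npy");S=np.load("scene.npy")
pr=lambda P,l:[print(u,v,P[v,u].round(4)) for u,v in l]
pr(T,[(313,203),(249,193),(193,218),(315,195)])
# region analysis by height near stand
def box(name,P,x,y,z):
    m=(P[...,0]>x[0])&(P[...,0]<x[1])&(P[...,1]>y[0])&(P[...,1]<y[1])&(P[...,2]>z[0])&(P[...,2]<z[1])
    Q=P[m]; print(name,len(Q),Q.min(0).round(3),Q.max(0).round(3),np.median(Q,0).round(4)); 
    if len(Q)>5:
        r=cv2.minAreaRect((Q[:,:2]*1000).astype(np.float32));print(r)
c=T[203,313]
for n,P in(("T",T),("S",S)):
    box(n+" top",P,(c[0]-.08,c[0]+.08),(c[1]-.07,c[1]+.07),(.055,.13))
    box(n+" base",P,(c[0]-.09,c[0]+.09),(c[1]-.08,c[1]+.08),(.004,.013))
    c2=T[193,249]; box(n+" pad",P,(c2[0]-.05,c2[0]+.05),(c2[1]-.05,c2[1]+.05),(.018,.03))
    box(n+" tray",P,(c2[0]-.1,c2[0]+.1),(c2[1]-.09,c2[1]+.09),(.008,.03))
g=(t[...,1].astype(int)-t[...,2]>25)&(t[...,1].astype(int)-t[...,0]>25)
g[:, :165]=0;g[:,220:]=0;g[:190]=0;g[250:]=0
Q=T[g];print("mat",len(Q),np.nanmedian(Q,0),cv2.minAreaRect((Q[:,:2]*1000).astype(np.float32)))
```

```text
313 203 [ 0.5383 -0.0854  0.0866]
249 193 [0.5822 0.1243 0.0197]
193 218 [0.5012 0.3158 0.0032]
315 195 [ 0.5743 -0.1     0.0068]
T top 233 [ 0.51  -0.121  0.058] [ 0.557 -0.055  0.092] [ 0.5323 -0.0886  0.0856]
((534.442138671875, -89.32902526855469), (40.32175064086914, 61.66997528076172), 11.45809268951416)
T base 615 [ 0.449 -0.165  0.004] [ 0.626 -0.006  0.013] [ 0.5359 -0.0833  0.0073]
((537.4881591796875, -85.97042083740234), (157.73818969726562, 178.36436462402344), 89.22400665283203)
T pad 352 [0.537 0.093 0.018] [0.62  0.151 0.03 ] [0.5783 0.1238 0.0237]
((578.0845336914062, 123.2056884765625), (52.095760345458984, 81.77265930175781), 82.6528549194336)
T tray 637 [0.511 0.053 0.008] [0.681 0.213 0.03 ] [0.5818 0.1243 0.0201]
((596.9973754882812, 139.29443359375), (166.53208923339844, 152.40980529785156), 82.32726287841797)
S top 451 [ 0.508 -0.127  0.055] [ 0.562 -0.06   0.092] [ 0.5265 -0.099   0.0829]
((531.4730834960938, -95.05073547363281), (45.858341217041016, 66.72074127197266), 16.44565773010254)
S base 577 [ 0.453 -0.165  0.004] [ 0.627 -0.011  0.013] [ 0.51   -0.1113  0.0074]
((536.853515625, -86.4304428100586), (174.9952850341797, 152.95469665527344), 3.444819927215576)
S pad 362 [0.534 0.087 0.018] [0.62  0.151 0.03 ] [0.5751 0.1185 0.0231]
((576.2610473632812, 118.72461700439453), (58.57435607910156, 83.44578552246094), 82.67554473876953)
S tray 717 [0.507 0.049 0.008] [0.682 0.214 0.03 ] [0.5789 0.1171 0.0186]
((594.3168334960938, 136.70675659179688), (178.04019165039062, 152.12400817871094), 81.57604217529297)
mat 641 [0.5046272  0.32105915 0.00348296] ((501.95263671875, 319.3648681640625), (99.32267761230469, 79.20074462890625), 15.931930541992188)
```

View pics/sc.png

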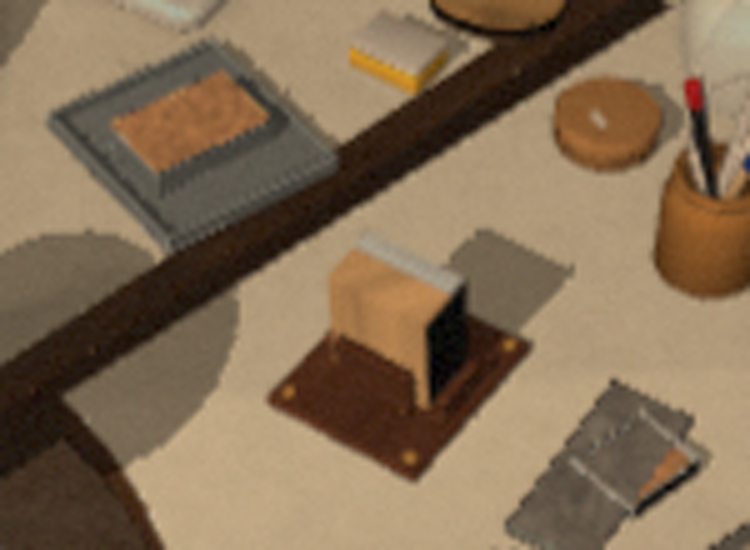

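View pics/tc.png

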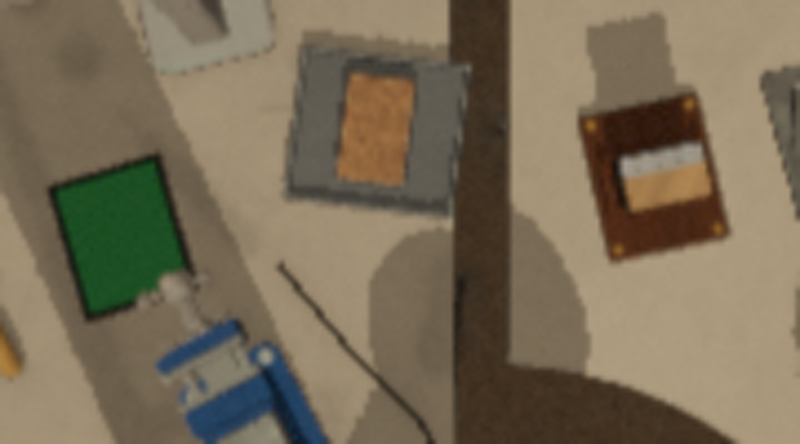

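```bash
cat >> h.py <<'E'
def Rc(q):  # orientation: tool x = fingers
    return (R.from_euler('z',q[0])*R.from_euler('y',q[1]+q[2])*R.from_euler('z',q[3])*R.from_euler('y',q[4])*R.from_euler('z',q[5])).as_matrix()
E
python3 - <<'E'
from h import *
o=robot.get_obs(); M=R.from_quat(o["tool_rot"]).as_matrix(); print(M.round(3)); print((Rc(o["q"]).T@M).round(3))
# block near face from scene cloud: plane fits
S=np.load("scene.npy");T=np.load("top.npy")
def face(P,n0,c,tol=.006,zr=(.045,.09)):
    m=(abs(P[...,0]-.53)<.05)&(abs(P[...,1]+.09)<.06)&(P[...,2]>zr[0])&(P[...,2]<zr[1])
    return P[m]
Q=face(S,0,0); 
rng=np.random.default_rng(0)
for k in range(3):
    best=None
    for _ in range(2000):
        p=Q[rng.choice(len(Q),3,False)]; n=np.cross(p[1]-p[0],p[2]-p[0]); 
        if np.linalg.norm(n)<1e-6: continue
        n/=np.linalg.norm(n); i=abs((Q-p[0])@n)<.0015
        if best is None or i.sum()>best.sum(): best=i
    A=Q[best]; c=A.mean(0); n=np.linalg.svd(A-c)[2][2]
    print(len(A),n.round(3),c.round(4),A.min(0).round(3),A.max(0).round(3),"yaw",np.degrees(np.arctan2(n[1],n[0])).round(1)); Q=Q[~best]
# stand pins etc in top crop
for x,y in((590,125),(689,103),(618,250),(718,229)):
    print(T[int(165+y/4.444),int(165+x/4.444)].round(4))
E
```

```text
[[-0.001 -0.955  0.296]
 [-0.002  0.296  0.955]
 [-1.     0.    -0.002]]
[[-0. -0. -1.]
 [ 0.  1. -0.]
 [ 1. -0. -0.]]
145 [0.974 0.199 0.112] [ 0.5165 -0.0973  0.0661] [ 0.508 -0.127  0.045] [ 0.524 -0.067  0.088] yaw 11.6
130 [ 0.106  0.039 -0.994] [ 0.532  -0.0939  0.0851] [ 0.51  -0.125  0.082] [ 0.555 -0.064  0.089] yaw 20.0
68 [-0.094 -0.027  0.995] [ 0.5337 -0.0907  0.0827] [ 0.508 -0.126  0.08 ] [ 0.555 -0.06   0.086] yaw -164.1
[ 0.5814 -0.0384  0.0107]
[ 0.5982 -0.1177  0.007 ]
[ 0.4857 -0.0606  0.0092]
[ 0.5016 -0.1354  0.0107]
```

arm_command:
  plan:
    - [0, 0, 0, 0, 0, 0, 8.7]

```text
time: 0.22
position: [0.1847, 0.5961, 0.2212]
tool_rot: [-0.42, 0.57, 0.419, 0.568]
ft_force: [0.5, 0.9, 0.3]
grip_width: 0.087
```

arm_command:
  plan:
    - [-0.6, -3.9, -4.7, 0, 0, 0, 8.7]
    - [-0.6, -3.9, -4.7, 0, 0, 0, 8.7]
    - [-0.6, -3.9, -4.7, 0, 0, 0, 8.7]
    - [-0.6, -3.9, -4.7, 0, 0, 0, 8.7]
    - [-0.6, -3.9, -4.7, 0, 0, 0, 8.7]
    - [-0.6, -3.9, -4.7, 0, 0, 0, 8.7]
    - [-0.6, -3.9, -4.7, 0, 0, 0, 8.7]
    - [-0.6, -3.9, -4.7, 0, 0, 0, 8.7]
    - [-0.6, -3.9, -4.7, 0, 0, 0, 8.7]
    - [-0.6, -3.9, -4.7, 0, 0, 0, 8.7]
    - [-0.6, -3.9, -4.7, 0, 0, 0, 8.7]
    - [-0.6, -3.9, -4.7, 0, 0, 0, 8.7]
  grip_force: 30

```text
time: 1.72
position: [0.4717, -0.0904, 0.2956]
tool_rot: [-0.423, 0.566, 0.42, 0.569]
ft_force: [0.7, 1.1, -0.2]
grip_width: 0.0871
```

```bash
cat >> h.py <<'E'
import json,os
def log():
    o=robot.get_obs(); open("log.txt","a").write(json.dumps([list(map(float,o[k])) for k in("q","position","tool_rot")])+"\n"); return o
E
python3 - <<'E'
from h import *
o=log(); print(o["time"],o["q"].round(3),o["position"].round(4)); print(R.from_quat(o["tool_rot"]).as_matrix().round(3))
E
```

```text
1.725 [-0.424  0.238  1.692  0.003  1.205 -1.703] [ 0.4717 -0.0904  0.2956]
[[ 0.007 -0.957  0.289]
 [-0.     0.289  0.957]
 [-1.    -0.006  0.002]]
```

arm_command:
  plan:
    - [0, 0, 0, -0.167, 0, 0, 8.7]
    - [0, 0, 0, -0.167, 0, 0, 8.7]
    - [0, 0, 0, -0.167, 0, 0, 8.7]
    - [0, 0, 0, 0, 0, -0.168, 8.7]
    - [0, 0, 0, 0, 0, -0.168, 8.7]

```text
time: 2.35
position: [0.4769, -0.097, 0.2961]
tool_rot: [0.623, -0.339, -0.463, -0.531]
ft_force: [0.8, 0.6, 0.6]
grip_width: 0.0867
```

```bash
python3 -c "
from h import *
o=log(); print(o['q'].round(3),o['position'])"
```

```text
[-0.594  0.126  1.901  0.325  0.887 -2.563] [ 0.47692804 -0.09703842  0.29605235]
```

arm_command:
  plan:
    - [0, 0, 0, 0, 0, -0.168, 8.7]
    - [0, 0, 0, 0, 0, -0.168, 8.7]
    - [0, 0, 0, 0, 0, -0.168, 8.7]
    - [0, 0, 0, 0, 0, 0, 8.7]

```text
time: 2.85
position: [0.5093, -0.0499, 0.3582]
tool_rot: [0.667, -0.241, -0.329, -0.624]
ft_force: [-0.4, 0.4, 0.1]
grip_width: 0.0867
```

```bash
cat > fit.py <<'E'
from h import *
from scipy.optimize import least_squares
C=np.array([[0,0,-1],[0,1,0],[1,0,0.]])
def fk(q,p):
    r0,z0,L2,L3,o3,d,e=p
    Ra=R.from_euler('z',q[0])
    Rf=Ra*R.from_euler('y',q[1]); Rg=Ra*R.from_euler('y',q[1]+q[2])
    pos=Ra.apply([r0,e,z0])+Rf.apply([0,0,L2])+Rg.apply([o3,0,L3])+Rc(q)@[0,0,d]
    return pos,Rc(q)@C
D=[([1.09145732,.52836338,1.43377543,0,1.18142161,-.17850652],[.18486342,.59633682,.22167514])]
D+=[json.loads(l)[:2] for l in open("log.txt")]
f=lambda p:np.concatenate([fk(q,p)[0]-x for q,x in D]+[(np.array(p)-P0)*1e-3])
P0=np.array([0,.3,.4,.4,0,.2,.1])
PAR=least_squares(f,P0).x
def ik(pos,M,q0):
    lo=np.array([-3.08,-.75,.22,-1.43,0,-2.85]);hi=np.array([3.08,2.2,2.44,4.57,2.65,2.85])
    g=lambda q:np.concatenate([(fk(q,PAR)[0]-pos)*5,(R.from_matrix(fk(q,PAR)[1].T@M)).as_rotvec()])
    s=least_squares(g,np.clip(q0,lo+.01,hi-.01),bounds=(lo,hi)); return s.x,np.abs(s.fun).max()
def tool(heading,elev,sgn):  # deg; sgn=+1: jaw z to left of heading
    h,e=np.radians([heading,elev]); x=np.array([np.cos(e)*np.cos(h),np.cos(e)*np.sin(h),np.sin(e)]); z=sgn*np.array([-np.sin(h),np.cos(h),0]); return np.stack([x,np.cross(z,x),z],1)
E
python3 - <<'E'
from h import *
o=log(); print(o['q'].round(3),o['position'].round(4),R.from_quat(o["tool_rot"]).as_matrix().round(3).tolist())
from fit import *
print(PAR.round(4),np.abs(f(PAR)[:-7]).max())
for pos,h,n in(((.556,-.0865,.045),11.7,"start"),((.556-.07,-.0865-.015,.109),11.7,"pre"),((.587,.122,.025),-7.4,"end"),((.587,.122,.13),-7.4,"endpre"),((.587,.122,.025),12,"endh12")):
  for el in(-36,-42,-48):
   for s in(1,-1):
    b=min((ik(np.array(pos),tool(h,el,s),[.0,.4,1.8,q4,.7,q6]) for q6 in(-1.7,1.4) for q4 in(-.5,.5)),key=lambda t:t[1]); print(n,el,s,b[0].round(2),round(b[1],4))
E
```

```text
[-0.608 -0.006  2.044  0.806  0.683 -2.854] [ 0.5093 -0.0499  0.3582] [[0.667, -0.732, -0.139], [0.09, -0.107, 0.99], [-0.739, -0.673, -0.005]]
[-0.      0.2742  0.588   0.3917  0.1141  0.3055  0.111 ] 1.8760869813505554e-06
start -36 1 [-0.74  0.99  2.29  2.27  1.03  1.44] 0.0
start -36 -1 [-0.74  0.99  2.29  2.27  1.03 -1.7 ] 0.0
start -42 1 [-0.69  0.9   2.25  2.25  0.85  1.56] 0.0
start -42 -1 [-0.69  0.9   2.25  2.25  0.85 -1.58] 0.0
start -48 1 [-0.64  0.82  2.21  2.19  0.66  1.71] 0.0
start -48 -1 [-0.64  0.82  2.21  2.19  0.66 -1.43] 0.0
pre -36 1 [-0.95  0.85  2.44  2.07  1.    1.41] 0.0115
pre -36 -1 [-0.95  0.85  2.44  2.07  1.   -1.73] 0.0115
pre -42 1 [-0.89  0.75  2.41  2.07  0.85  1.55] 0.0
pre -42 -1 [-0.89  0.75  2.41  2.07  0.85 -1.59] 0.0
pre -48 1 [-0.82  0.66  2.35  1.97  0.67  1.76] 0.0
pre -48 -1 [-0.82  0.66  2.35  1.97  0.67 -1.38] 0.0
end -36 1 [0.12 1.01 2.2  3.38 1.   1.59] 0.0
end -36 -1 [ 0.12  1.01  2.2   3.38  1.   -1.55] 0.0
end -42 1 [0.11 0.93 2.16 3.39 0.79 1.55] 0.0
end -42 -1 [ 0.11  0.93  2.16  3.39  0.79 -1.59] 0.0
end -48 1 [0.1  0.86 2.12 3.42 0.58 1.51] 0.0
end -48 -1 [ 0.1   0.86  2.12  3.42  0.58 -1.64] 0.0
endpre -36 1 [0.12 0.72 2.21 3.44 0.74 1.49] 0.0
endpre -36 -1 [ 0.12  0.72  2.21  3.44  0.74 -1.65] 0.0
endpre -42 1 [0.11 0.65 2.16 3.5  0.52 1.42] 0.0
endpre -42 -1 [ 0.11  0.65  2.16  3.5   0.52 -1.73] 0.0
endpre -48 1 [0.1  0.6  2.1  3.65 0.31 1.26] 0.0
endpre -48 -1 [ 0.1   0.6   2.1   3.65  0.31 -1.89] 0.0
endh12 -36 1 [-0.12  1.03  2.26  2.84  1.08  1.52] 0.0
endh12 -36 -1 [-0.12  1.03  2.26  2.84  1.08 -1.62] 0.0
endh12 -42 1 [-0.1   0.94  2.21  2.84  0.85  1.56] 0.0
endh12 -42 -1 [-0.1   0.94  2.21  2.84  0.85 -1.58] 0.0
endh12 -48 1 [-0.08  0.87  2.16  2.81  0.63  1.63] 0.0
endh12 -48 -1 [-0.08  0.87  2.16  2.81  0.63 -1.52] 0.0
```

arm_command:
  plan:
    - [0, 0, 0, 0.18, 0, 0, 8.7]
    - [0, 0, 0, 0.18, 0, 0, 8.7]
    - [0, 0, 0, 0.18, 0, 0, 8.7]
    - [0, 0, 0, 0.18, 0, 0, 8.7]
    - [0, 0, 0, 0.18, 0, 0, 8.7]
    - [0, 0, 0, 0.18, 0, 0, 8.7]
    - [0, 0, 0, 0.18, 0, 0, 8.7]
    - [0, 0, 0, 0.18, 0, 0, 8.7]
    - [0, 0, 0, 0.18, 0, 0, 8.7]
    - [0, 0, 0, 0.18, 0, 0, 8.7]
    - [0, 0, 0, 0.18, 0, 0, 8.7]
    - [0, 0, 0, 0.18, 0, 0, 8.7]

```text
time: 4.35
position: [0.5076, -0.0572, 0.3479]
tool_rot: [0.261, 0.414, -0.074, 0.869]
ft_force: [-0.0, -0.7, -0.3]
grip_width: 0.087
```

```bash
cat >> fit.py <<'E'
from scipy.spatial.transform import Slerp
def plan(o,wps,q=None):
    """wps: [(pos,M,nrows)]; prints row increments in tool axes (cm, rad) and the joint path"""
    p=np.array(o["position"]);M=R.from_quat(o["tool_rot"]).as_matrix();q=np.array(o["q"])
    for pos,Mt,n in wps:
        sl=Slerp([0,1],R.from_matrix([M,Mt])); p0=p.copy(); pos=np.array(pos); worst=0
        print("seg rot",(R.from_matrix(M.T@Mt)).as_rotvec().round(3),"shift",((pos-p0)@M*100).round(2))
        for k in range(1,n+1):
            pn=p0+(pos-p0)*k/n; Mn=sl(k/n).as_matrix()
            row=np.r_[(pn-p)@M*100,R.from_matrix(M.T@Mn).as_rotvec()]
            qn,e=ik(pn,Mn,q); dq=np.abs(qn-q)/.125
            worst=max(worst,dq.max()); print("  ",row.round(2).tolist(),qn.round(2),round(e,4),round(dq.max(),2)); q=qn;p=pn;M=Mn
E
python3 - <<'E'
from fit import *
o=log(); print(o['time'],o['q'].round(3),o['position'].round(4))
Ms=tool(11.7,-42,-1)
plan(o,[((.535,-.08,.24),Ms,8),((.548,-.088,.145),Ms,3),((.556,-.0865,.045),Ms,4)])
E
```

```text
4.35 [-0.617  0.013  2.04   0.778  0.687 -0.622] [ 0.5076 -0.0572  0.3479]
seg rot [ 0.873 -0.014  0.14 ] shift [ 9.75 -5.24 -2.58]
   [1.22, -0.65, -0.32, 0.11, -0.0, 0.02] [-0.63  0.04  2.06  0.86  0.67 -0.61] 0.0 0.62
   [1.21, -0.71, -0.25, 0.11, -0.0, 0.02] [-0.65  0.08  2.08  0.94  0.65 -0.61] 0.0 0.67
   [1.19, -0.75, -0.17, 0.11, -0.0, 0.02] [-0.66  0.11  2.11  1.03  0.64 -0.61] 0.0 0.72
   [1.18, -0.79, -0.09, 0.11, -0.0, 0.02] [-0.68  0.15  2.13  1.13  0.63 -0.62] 0.0 0.77
   [1.17, -0.81, -0.0, 0.11, -0.0, 0.02] [-0.69  0.19  2.15  1.23  0.62 -0.63] 0.0 0.81
   [1.15, -0.83, 0.08, 0.11, -0.0, 0.02] [-0.7   0.24  2.17  1.33  0.62 -0.65] 0.0 0.84
   [1.14, -0.83, 0.17, 0.11, -0.0, 0.02] [-0.71  0.28  2.19  1.44  0.62 -0.67] 0.0 0.86
   [1.12, -0.83, 0.26, 0.11, -0.0, 0.02] [-0.72  0.33  2.21  1.55  0.63 -0.7 ] 0.0 0.87
seg rot [ 0. -0. -0.] shift [ 7.18 -6.32  1.05]
   [2.39, -2.11, 0.35, 0.0, 0.0, -0.0] [-0.72  0.42  2.23  1.7   0.64 -0.89] 0.0 1.53
   [2.39, -2.11, 0.35, 0.0, -0.0, 0.0] [-0.71  0.51  2.25  1.85  0.66 -1.06] 0.0 1.42
   [2.39, -2.11, 0.35, -0.0, -0.0, -0.0] [-0.71  0.61  2.25  1.97  0.69 -1.22] 0.0 1.25
seg rot [ 0. -0.  0.] shift [ 7.3  -6.89  0.02]
   [1.82, -1.72, 0.0, 0.0, 0.0, -0.0] [-0.71  0.68  2.26  2.06  0.73 -1.33] 0.0 0.91
   [1.82, -1.72, 0.0, -0.0, 0.0, 0.0] [-0.7   0.76  2.26  2.14  0.77 -1.43] 0.0 0.79
   [1.82, -1.72, 0.0, 0.0, -0.0, 0.0] [-0.7   0.83  2.26  2.2   0.81 -1.52] 0.0 0.67
   [1.82, -1.72, 0.0, 0.0, -0.0, -0.0] [-0.69  0.9   2.25  2.25  0.85 -1.58] 0.0 0.57
```

arm_command:
  plan:
    - [1.22, -0.65, -0.32, 0.11, 0, 0.02, 8.7]
    - [1.21, -0.71, -0.25, 0.11, 0, 0.02, 8.7]
    - [1.19, -0.75, -0.17, 0.11, 0, 0.02, 8.7]
    - [1.18, -0.79, -0.09, 0.11, 0, 0.02, 8.7]
    - [1.17, -0.81, 0, 0.11, 0, 0.02, 8.7]
    - [1.15, -0.83, 0.08, 0.11, 0, 0.02, 8.7]
    - [1.14, -0.83, 0.17, 0.11, 0, 0.02, 8.7]
    - [1.12, -0.83, 0.26, 0.11, 0, 0.02, 8.7]
    - [2.4, -2.1, 0.35, 0, 0, 0, 8.7]
    - [2.4, -2.1, 0.35, 0, 0, 0, 8.7]
    - [2, -1.8, 0.3, 0, 0, 0, 8.7]
    - [0, 0, 0, 0, 0, 0, 8.7]

```text
time: 5.85
position: [0.5493, -0.0926, 0.1345]
tool_rot: [0.643, 0.324, -0.183, 0.67]
ft_force: [-0.9, -0.5, 0.4]
grip_width: 0.0867
```

Run:
```python
from fit import *
o=log(); print(o['time'],o['q'].round(3),o['position'].round(4))
Ms=tool(11.7,-42,-1)
plan(o,[((.550,-.0875,.115),Ms,2),((.556,-.0865,.045),Ms,4)])
im,P=cloud("scene"); cv2.imwrite("pics/s2.png",cv2.resize(im[150:290,220:390],None,fx=4,fy=4,interpolation=cv2.INTER_CUBIC))
```

```text
5.85 [-0.731  0.637  2.241  1.937  0.713 -1.188] [ 0.5493 -0.0926  0.1345]
seg rot [-0.029 -0.022  0.001] shift [ 1.44 -1.34 -0.41]
   [0.72, -0.67, -0.21, -0.01, -0.01, 0.0] [-0.72  0.67  2.25  2.01  0.72 -1.27] 0.0 0.68
   [0.72, -0.67, -0.22, -0.01, -0.01, 0.0] [-0.71  0.7   2.26  2.08  0.74 -1.36] 0.0 0.66
seg rot [ 0.  0. -0.] shift [ 5.14 -4.8   0.02]
   [1.28, -1.2, 0.01, 0.0, 0.0, -0.0] [-0.7   0.75  2.26  2.13  0.76 -1.42] 0.0 0.54
   [1.28, -1.2, 0.01, 0.0, -0.0, 0.0] [-0.7   0.8   2.26  2.18  0.79 -1.48] 0.0 0.48
   [1.28, -1.2, 0.01, -0.0, 0.0, 0.0] [-0.7   0.85  2.26  2.22  0.82 -1.54] 0.0 0.43
   [1.28, -1.2, 0.01, -0.0, 0.0, 0.0] [-0.69  0.9   2.25  2.25  0.85 -1.58] 0.0 0.4
```

View pics/s2.png

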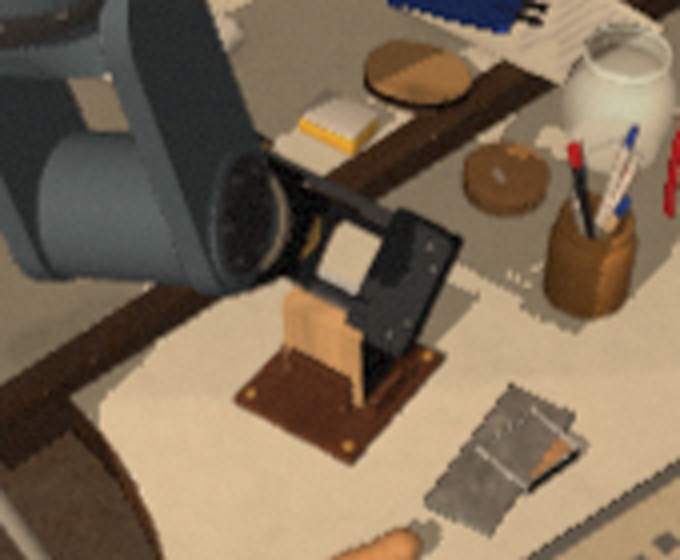

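The open fingers hang above the block (crop pixel 390,290), and the joint line up well, so I descend.

arm_command:
  plan:
    - [0.7, -0.7, -0.2, -0.015, -0.011, 0, 8.7]
    - [0.7, -0.7, -0.2, -0.015, -0.011, 0, 8.7]
    - [1.3, -1.2, 0, 0, 0, 0, 8.7]
    - [1.3, -1.2, 0, 0, 0, 0, 8.7]
    - [1.3, -1.2, 0, 0, 0, 0, 8.7]
    - [0.9, -0.8, 0, 0, 0, 0, 8.7]
    - [0, 0, 0, 0, 0, 0, 8.7]

```text
time: 6.78
position: [0.561, -0.0891, 0.0586]
tool_rot: [0.628, 0.314, -0.178, 0.69]
ft_force: [-0.0, -0.0, 0.7]
grip_width: 0.0872
```

Run:
```python
from fit import *
o=log(); print(o['time'],o['q'].round(3),o['position'].round(4),o['ft_force'].round(1))
Ms=tool(11.7,-42,-1)
plan(o,[((.556,-.0865,.045),Ms,1)])
im,P=cloud("scene"); cv2.imwrite("pics/s3.png",cv2.resize(im[180:270,250:360],None,fx=6,fy=6,interpolation=cv2.INTER_CUBIC))
```

```text
6.775 [-0.694  0.87   2.251  2.236  0.841 -1.569] [ 0.561  -0.0891  0.0586] [-0.  -0.   0.7]
seg rot [ 0.015  0.005 -0.016] shift [ 0.56 -1.31 -0.38]
   [0.56, -1.31, -0.38, 0.02, 0.01, -0.02] [-0.69  0.9   2.25  2.25  0.85 -1.58] 0.0 0.24
```

View pics/s3.png

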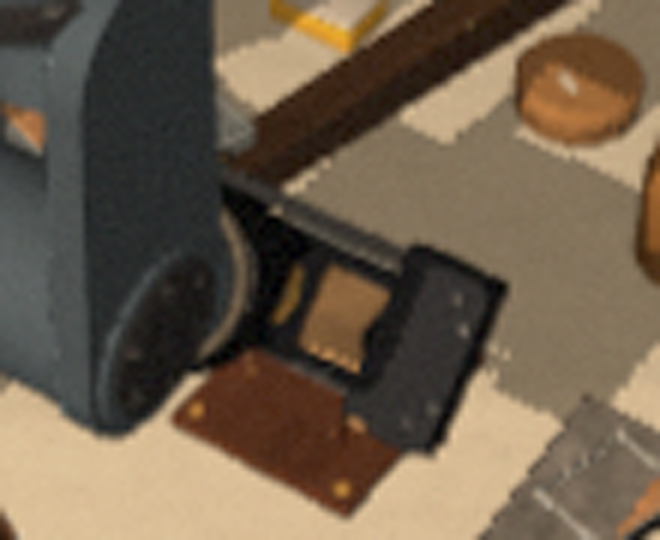

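arm_command:
  plan:
    - [0.5, -1.2, -0.4, 0.015, 0, -0.016, 8.7]
    - [0.1, -0.2, 0, 0, 0, 0, 8.7]
    - [0, 0, 0, 0, 0, 0, 8.7]

```text
time: 7.2
position: [0.5555, -0.0862, 0.0451]
tool_rot: [0.63, 0.317, -0.186, 0.684]
ft_force: [-0.6, -0.1, -0.2]
grip_width: 0.0872
```

Run:
```python
from fit import *
o=log(); print(o['time'],o['q'].round(3),o['position'].round(4),o['ft_force'].round(1))
Ms=tool(11.7,-42,-1)
plan(o,[((.556,-.0865,.045),Ms,1)])
```

```text
7.2 [-0.69   0.903  2.259  2.269  0.852 -1.598] [ 0.5555 -0.0862  0.0451] [-0.6 -0.1 -0.2]
seg rot [ 0.001  0.006 -0.001] shift [0.04 0.02 0.04]
   [0.04, 0.02, 0.04, 0.0, 0.01, -0.0] [-0.69  0.9   2.25  2.25  0.85 -1.58] 0.0 0.12
```

arm_command:
  plan:
    - [0, 0, 0, 0, 0, 0, 7.0]
    - [0, 0, 0, 0, 0, 0, 6.4]
    - [0, 0, 0, 0, 0, 0, 6.1]
    - [0, 0, 0, 0, 0, 0, 5.5]
    - [0, 0, 0, 0, 0, 0, 5.0]
    - [0, 0, 0, 0, 0, 0, 5.0]
    - [0, 0, 0, 0, 0, 0, 5.0]
    - [0, 0, 0, 0, 0, 0, 5.0]
  grip_force: 45

```text
time: 8.2
position: [0.5556, -0.0862, 0.0455]
tool_rot: [0.63, 0.317, -0.186, 0.684]
ft_force: [-0.0, -0.0, 0.2]
grip_width: 0.0621
```

Run:
```python
from fit import *
o=log(); print(o['time'],o['q'].round(3),o['position'].round(4),o['ft_force'].round(1),o['grip_width'])
M=R.from_quat(o["tool_rot"]).as_matrix()
up=np.array([-.102,-.021,.9945])
plan(o,[(o['position']+.06*up,M,6)])
T,_=optics.camera("top")
cv2.imwrite("pics/t4.png",np.hstack([cv2.resize(T[160:230,270:360],None,fx=6,fy=6,interpolation=cv2.INTER_CUBIC)]))
```

```text
8.2 [-0.69   0.902  2.259  2.269  0.852 -1.597] [ 0.5556 -0.0862  0.0455] [-0.  -0.   0.2] 0.06214877911350436
seg rot [0. 0. 0.] shift [-4.45  4.02  0.03]
   [-0.74, 0.67, 0.0, -0.0, -0.0, 0.0] [-0.69  0.87  2.26  2.25  0.84 -1.57] 0.0 0.22
   [-0.74, 0.67, 0.0, 0.0, 0.0, 0.0] [-0.69  0.85  2.27  2.23  0.82 -1.54] 0.0 0.23
   [-0.74, 0.67, 0.0, 0.0, 0.0, 0.0] [-0.7   0.82  2.27  2.21  0.81 -1.52] 0.0 0.23
   [-0.74, 0.67, 0.0, 0.0, 0.0, 0.0] [-0.7   0.79  2.27  2.18  0.79 -1.48] 0.0 0.25
   [-0.74, 0.67, 0.0, 0.0, 0.0, 0.0] [-0.7   0.76  2.27  2.16  0.77 -1.45] 0.0 0.27
   [-0.74, 0.67, 0.0, 0.0, 0.0, 0.0] [-0.7   0.73  2.27  2.13  0.76 -1.41] 0.0 0.29
```

arm_command:
  plan:
    - [-0.2, 0.2, 0, 0, 0, 0, 5.0]
    - [-0.5, 0.45, 0, 0, 0, 0, 5.0]
    - [-0.74, 0.67, 0, 0, 0, 0, 5.0]
    - [-0.74, 0.67, 0, 0, 0, 0, 5.0]
    - [-0.74, 0.67, 0, 0, 0, 0, 5.0]
    - [-0.74, 0.67, 0, 0, 0, 0, 5.0]
    - [-0.74, 0.67, 0, 0, 0, 0, 5.0]
    - [-0.74, 0.67, 0, 0, 0, 0, 5.0]
    - [-0.74, 0.67, 0, 0, 0, 0, 5.0]

```text
time: 9.38
position: [0.5449, -0.0867, 0.1289]
tool_rot: [0.63, 0.319, -0.188, 0.683]
ft_force: [-1.2, 0.1, -2.8]
grip_width: 0.0621
```

Run:
```python
from fit import *
o=log(); print(o['time'],o['q'].round(3),o['position'].round(4),o['ft_force'].round(1),o['grip_width'])
im,_=optics.camera("scene");T,_=optics.camera("top")
cv2.imwrite("pics/s5.png",np.hstack([cv2.resize(a,(400,400),interpolation=cv2.INTER_CUBIC) for a in(im[165:265,250:350],T[155:235,275:355])]))
```

```text
9.375 [-0.709  0.653  2.271  2.047  0.716 -1.313] [ 0.5449 -0.0867  0.1289] [-1.2  0.1 -2.8] 0.06205637147071872
```

View pics/s5.png

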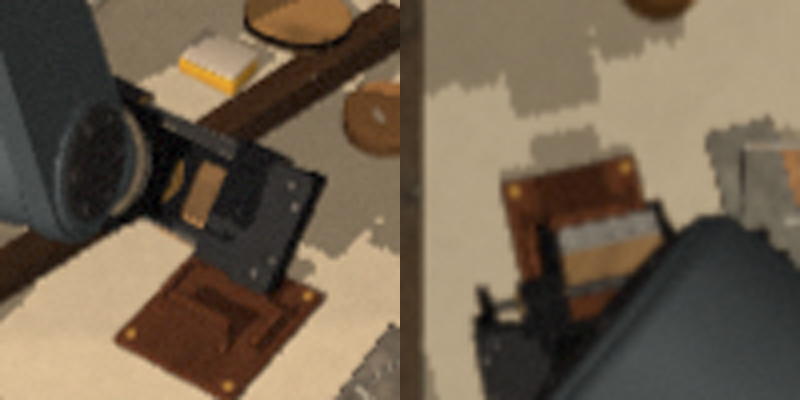

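```bash
cat >> fit.py <<'E'
# block pose in tool frame, from the measured start and the logged grasp pose
G=json.loads(open("log.txt").read().splitlines()[7]); Mg=R.from_quat(G[2]).as_matrix(); pg=np.array(G[1])
h=np.radians(11.7);e=np.radians(6)
n=np.array([np.cos(e)*np.cos(h),np.cos(e)*np.sin(h),np.sin(e)]); dn=np.array([np.sin(e)*np.cos(h),np.sin(e)*np.sin(h),-np.cos(e)])
Bs=np.stack([dn,np.cross(n,dn),n],1)
BT=Mg.T@Bs
cT=Mg.T@(np.array([.539,-.090,.0875])-.012*n+.036*dn-pg); cT[2]=0
def endpose(heading,lidxy,z):   # z = height of mouth plane
    k=np.radians(heading); x=np.array([np.cos(k),np.sin(k),0]); zz=np.array([0,0,-1.]); B=np.stack([x,np.cross(zz,x),zz],1)
    M=B@BT.T; return np.array([*lidxy,z+.012])-M@cT, M
E
python3 - <<'E'
from fit import *
print(pg,cT)
o=log(); print(o['time'],o['position'])
M0=R.from_quat(o["tool_rot"]).as_matrix()
pe,Me=endpose(-7.4,(.5775,.121),.038); print("end",pe,Me[:,0],BT[:,2])
M1=M0@R.from_euler('x',np.pi/2).as_matrix()
plan(o,[((.555,-.04,.20),M1,12),(pe+[0,0,.10],Me,12),(pe+[0,0,.01],Me,5)])
E
```

```text
[ 0.55555416 -0.08623507  0.04549038] [-0.02202234 -0.01310388  0.        ]
9.475 [ 0.54521613 -0.0867149   0.12954073]
end [0.58500489 0.1201529  0.02551216] [ 0.73648226 -0.08951315 -0.67050823] [ 0.67050823  0.74189308 -0.0036563 ]
seg rot [ 1.571 -0.    -0.   ] shift [-3.34  6.51 -4.35]
   [-0.28, 0.54, -0.36, 0.13, 0.0, -0.0] [-0.7   0.63  2.27  2.04  0.71 -1.16] 0.0 1.24
   [-0.28, 0.49, -0.43, 0.13, -0.0, -0.0] [-0.69  0.62  2.27  2.03  0.69 -1.  ] 0.0 1.25
   [-0.28, 0.43, -0.49, 0.13, 0.0, -0.0] [-0.68  0.6   2.27  2.02  0.68 -0.85] 0.0 1.25
   [-0.28, 0.36, -0.54, 0.13, -0.0, 0.0] [-0.67  0.58  2.26  2.01  0.67 -0.69] 0.0 1.26
   [-0.28, 0.29, -0.58, 0.13, -0.0, 0.0] [-0.66  0.56  2.26  2.    0.66 -0.53] 0.0 1.27
   [-0.28, 0.21, -0.62, 0.13, 0.0, -0.0] [-0.64  0.54  2.26  1.99  0.65 -0.37] 0.0 1.28
   [-0.28, 0.13, -0.64, 0.13, -0.0, 0.0] [-0.63  0.53  2.26  1.97  0.64 -0.21] 0.0 1.28
   [-0.28, 0.04, -0.65, 0.13, 0.0, -0.0] [-0.62  0.51  2.25  1.96  0.63 -0.05] 0.0 1.29
   [-0.28, -0.04, -0.65, 0.13, 0.0, 0.0] [-0.61  0.49  2.25  1.95  0.61  0.11] 0.0 1.3
   [-0.28, -0.13
[... 1089 characters left out ...]
 0.0 0.92
   [0.54, -0.19, 1.38, 0.15, 0.02, 0.02] [-0.    0.64  2.23  3.24  0.59  1.27] 0.0 0.9
   [0.52, 0.01, 1.4, 0.15, 0.02, 0.02] [0.05 0.65 2.2  3.35 0.57 1.36] 0.0 0.9
   [0.5, 0.21, 1.39, 0.15, 0.02, 0.02] [0.1  0.66 2.17 3.47 0.53 1.44] 0.0 0.9
seg rot [ 0.  0. -0.] shift [ 6.03  6.68 -0.03]
   [1.21, 1.34, -0.01, 0.0, 0.0, 0.0] [0.1  0.71 2.17 3.44 0.59 1.47] 0.0 0.41
   [1.21, 1.34, -0.01, 0.0, 0.0, -0.0] [0.1  0.76 2.18 3.42 0.64 1.5 ] 0.0 0.4
   [1.21, 1.34, -0.01, 0.0, 0.0, 0.0] [0.1  0.81 2.18 3.4  0.68 1.52] 0.0 0.39
   [1.21, 1.34, -0.01, -0.0, -0.0, -0.0] [0.1  0.85 2.18 3.39 0.73 1.54] 0.0 0.39
   [1.21, 1.34, -0.01, 0.0, 0.0, 0.0] [0.1  0.9  2.17 3.38 0.77 1.56] 0.0 0.38
```

arm_command:
  plan:
    - [-0.3, 0.6, -0.2, 0.04, 0, 0, 5.0]
    - [-0.28, 0.5, -0.4, 0.1, 0, 0, 5.0]
    - [-0.28, 0.45, -0.5, 0.13, 0, 0, 5.0]
    - [-0.28, 0.4, -0.5, 0.13, 0, 0, 5.0]
    - [-0.28, 0.3, -0.6, 0.13, 0, 0, 5.0]
    - [-0.28, 0.2, -0.6, 0.13, 0, 0, 5.0]
    - [-0.28, 0.13, -0.6, 0.13, 0, 0, 5.0]
    - [-0.28, 0.04, -0.65, 0.13, 0, 0, 5.0]
    - [-0.28, -0.04, -0.65, 0.13, 0, 0, 5.0]
    - [-0.28, -0.13, -0.65, 0.13, 0, 0, 5.0]
    - [-0.28, -0.2, -0.6, 0.13, 0, 0, 5.0]
    - [-0.28, -0.3, -0.6, 0.13, 0, 0, 5.0]

```text
time: 10.98
position: [0.5458, -0.0332, 0.1963]
tool_rot: [0.924, 0.109, -0.359, 0.075]
ft_force: [-0.0, 0.9, -2.0]
grip_width: 0.0619
```

Run:
```python
from fit import *
o=log(); print(o['time'],o['position'],o['q'].round(2),o['grip_width'])
pe,Me=endpose(-7.4,(.5775,.121),.038)
plan(o,[(pe+[0,0,.09],Me,14)])
```

```text
10.975 [ 0.54579289 -0.03318865  0.1962743 ] [-0.57  0.44  2.25  1.9   0.57  0.51] 0.061915727263698456
seg rot [1.867 0.199 0.193] shift [ 10.57 -14.28   0.03]
   [0.75, -1.02, 0.0, 0.13, 0.01, 0.01] [-0.53  0.46  2.27  2.04  0.58  0.53] 0.0 1.12
   [0.74, -1.02, 0.15, 0.13, 0.01, 0.01] [-0.49  0.49  2.29  2.18  0.59  0.56] 0.0 1.1
   [0.72, -1.0, 0.29, 0.13, 0.01, 0.01] [-0.45  0.52  2.3   2.31  0.61  0.59] 0.0 1.07
   [0.7, -0.96, 0.44, 0.13, 0.01, 0.01] [-0.4   0.54  2.31  2.44  0.63  0.64] 0.0 1.02
   [0.68, -0.9, 0.57, 0.13, 0.01, 0.01] [-0.35  0.56  2.31  2.56  0.65  0.7 ] 0.0 0.96
   [0.66, -0.83, 0.7, 0.13, 0.01, 0.01] [-0.3   0.59  2.31  2.67  0.66  0.77] 0.0 0.91
   [0.64, -0.74, 0.81, 0.13, 0.01, 0.01] [-0.24  0.61  2.31  2.78  0.67  0.85] 0.0 0.86
   [0.62, -0.63, 0.91, 0.13, 0.01, 0.01] [-0.19  0.62  2.3   2.88  0.67  0.94] 0.0 0.82
   [0.6, -0.51, 1.0, 0.13, 0.01, 0.01] [-0.13  0.64  2.29  2.98  0.67  1.03] 0.0 0.79
   [0.58, -0.38, 1.06, 0.13, 0.01, 0.01] [-0.08  0.65  2.27  3.08  0.66  1.12] 0.0 0.77
   [0.56, -0.25, 1.11, 0.13, 0.01, 0.01] [-0.03  0.66  2.25  3.17  0.64  1.21] 0.0 0.75
   [0.54, -0.1, 1.14, 0.13, 0.01, 0.01] [0.02 0.67 2.22 3.27 0.62 1.3 ] 0.0 0.74
   [0.52, 0.04, 1.16, 0.13, 0.01, 0.01] [0.06 0.68 2.2  3.36 0.59 1.38] 0.0 0.74
   [0.51, 0.19, 1.15, 0.13, 0.01, 0.01] [0.1  0.69 2.17 3.45 0.56 1.46] 0.0 0.74
```

arm_command:
  plan:
    - [0.75, -1.0, 0, 0.13, 0.01, 0.01, 5.0]
    - [0.74, -1.0, 0.15, 0.13, 0.01, 0.01, 5.0]
    - [0.72, -1.0, 0.3, 0.13, 0.01, 0.01, 5.0]
    - [0.7, -0.96, 0.44, 0.13, 0.01, 0.01, 5.0]
    - [0.68, -0.9, 0.57, 0.13, 0.01, 0.01, 5.0]
    - [0.66, -0.83, 0.7, 0.13, 0.01, 0.01, 5.0]
    - [0.64, -0.74, 0.8, 0.13, 0.01, 0.01, 5.0]
    - [0.62, -0.63, 0.9, 0.13, 0.01, 0.01, 5.0]
    - [0.6, -0.5, 1.0, 0.13, 0.01, 0.01, 5.0]
    - [0.58, -0.38, 1.06, 0.13, 0.01, 0.01, 5.0]
    - [0.56, -0.25, 1.1, 0.13, 0.01, 0.01, 5.0]
    - [0.54, -0.1, 1.15, 0.13, 0.01, 0.01, 5.0]

```text
time: 12.48
position: [0.5689, 0.1027, 0.1217]
tool_rot: [0.713, -0.238, -0.276, -0.598]
ft_force: [-0.1, 0.8, -2.4]
grip_width: 0.0618
```

Run:
```python
from fit import *
o=log(); print(o['time'],o['position'],o['q'].round(2),o['grip_width'])
pe,Me=endpose(-7.4,(.5775,.121),.038)
plan(o,[(pe+[0,0,.08],Me,5)])
```

```text
12.475 [0.5688791  0.10265565 0.12171856] [-0.02  0.67  2.24  3.14  0.59  1.39] 0.06176545392629035
seg rot [ 0.258  0.081 -0.005] shift [ 2.27 -0.21  1.76]
   [0.45, -0.04, 0.35, 0.05, 0.02, -0.0] [0.01 0.68 2.23 3.2  0.59 1.41] 0.0 0.48
   [0.45, -0.02, 0.36, 0.05, 0.02, -0.0] [0.03 0.69 2.22 3.26 0.6  1.43] 0.0 0.48
   [0.44, -0.0, 0.37, 0.05, 0.02, -0.0] [0.06 0.7  2.2  3.32 0.6  1.45] 0.0 0.48
   [0.44, 0.02, 0.38, 0.05, 0.02, -0.0] [0.08 0.71 2.19 3.38 0.59 1.46] 0.0 0.48
   [0.43, 0.04, 0.38, 0.05, 0.02, -0.0] [0.1  0.72 2.17 3.44 0.59 1.48] 0.0 0.48
```

arm_command:
  plan:
    - [0.45, 0, 0.36, 0.055, 0.017, 0, 5.0]
    - [0.45, 0, 0.36, 0.055, 0.017, 0, 5.0]
    - [0.45, 0, 0.37, 0.055, 0.017, 0, 5.0]
    - [0.45, 0, 0.38, 0.055, 0.017, 0, 5.0]
    - [0.45, 0, 0.38, 0.055, 0.017, 0, 5.0]
    - [0, 0, 0, 0, 0, 0, 5.0]

```text
time: 13.22
position: [0.581, 0.1215, 0.1006]
tool_rot: [-0.632, 0.305, 0.212, 0.681]
ft_force: [-0.3, -0.3, -3.0]
grip_width: 0.062
```

Run:
```python
from fit import *
o=log(); print(o['time'],o['position'],o['q'].round(2),o['grip_width'])
pe,Me=endpose(-7.4,(.5775,.121),.038)
plan(o,[(pe+[0,0,.012],Me,5)])
im,P=cloud("scene");T,_=optics.camera("top")
cv2.imwrite("pics/s6.png",np.hstack([cv2.resize(a,(400,400),interpolation=cv2.INTER_CUBIC) for a in(im[130:230,220:320],T[145:245,200:300])]))
```

```text
13.225 [0.58097658 0.12154415 0.10061693] [0.11 0.72 2.17 3.47 0.58 1.48] 0.062028002052177775
seg rot [-0.025 -0.008 -0.017] shift [ 4.62  4.32 -0.18]
   [0.92, 0.86, -0.04, -0.0, -0.0, -0.0] [0.11 0.75 2.17 3.44 0.62 1.5 ] 0.0 0.32
   [0.92, 0.87, -0.03, -0.0, -0.0, -0.0] [0.1  0.79 2.18 3.42 0.66 1.52] 0.0 0.32
   [0.92, 0.87, -0.03, -0.0, -0.0, -0.0] [0.1  0.83 2.18 3.41 0.69 1.53] 0.0 0.31
   [0.91, 0.87, -0.03, -0.0, -0.0, -0.0] [0.1  0.86 2.18 3.39 0.73 1.54] 0.0 0.3
   [0.91, 0.88, -0.03, -0.0, -0.0, -0.0] [0.1  0.9  2.17 3.38 0.77 1.55] 0.0 0.29
```

View pics/s6.png

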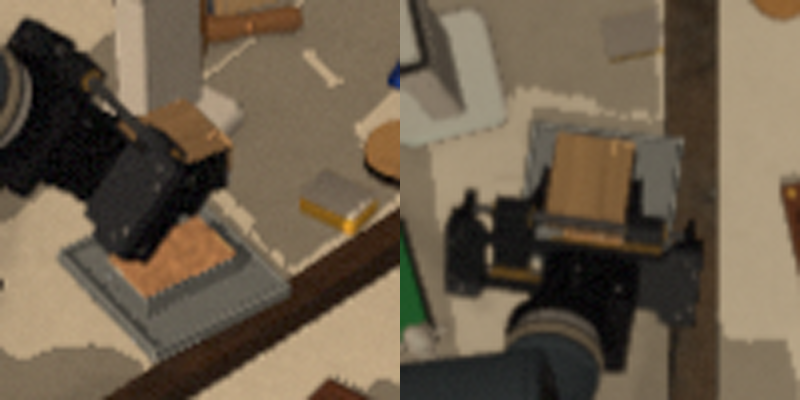

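arm_command:
  plan:
    - [0.9, 0.9, 0, -0.005, 0, -0.003, 5.0]
    - [0.9, 0.9, 0, -0.005, 0, -0.003, 5.0]
    - [0.9, 0.9, -0.05, -0.005, 0, -0.003, 5.0]
    - [0.9, 0.9, -0.05, -0.005, 0, -0.003, 5.0]
    - [0.9, 0.8, 0, 0, 0, 0, 5.0]
    - [0, 0, 0, 0, 0, 0, 5.0]

```text
time: 14.08
position: [0.5832, 0.1178, 0.0368]
tool_rot: [-0.641, 0.299, 0.211, 0.675]
ft_force: [0.0, 0.1, -3.0]
grip_width: 0.0618
```

Run:
```python
from fit import *
o=log(); print(o['time'],o['position'],o['ft_force'].round(1),o['grip_width'])
pe,Me=endpose(-7.4,(.5775,.121),.038)
plan(o,[(pe,Me,3)])
for nm in("top","scene"):
    im,P=cloud(nm); m=(abs(P[...,0]-.60)<.05)&(abs(P[...,1]-.12)<.05)&(P[...,2]>.066)&(P[...,2]<.085)&(im[...,2]>110)
    Q=P[m];c=Q.mean(0);n_=np.linalg.svd(Q-c)[2][2];print(nm,len(Q),c.round(4),n_.round(3),Q.min(0).round(3),Q.max(0).round(3),cv2.minAreaRect((Q[:,:2]*1000).astype(np.float32)))
print("expect block centre",o['position']+R.from_quat(o['tool_rot']).as_matrix()@cT)
```

```text
14.075 [0.58315585 0.11777968 0.03681493] [ 0.   0.1 -3. ] 0.06175562679341139
seg rot [-0.003 -0.01  -0.005] shift [0.87 0.73 0.26]
   [0.29, 0.24, 0.09, -0.0, -0.0, -0.0] [0.1  0.91 2.17 3.39 0.77 1.55] 0.0 0.09
   [0.29, 0.24, 0.09, -0.0, -0.0, -0.0] [0.1  0.92 2.17 3.38 0.78 1.56] 0.0 0.09
   [0.29, 0.24, 0.09, -0.0, -0.0, -0.0] [0.1  0.93 2.17 3.37 0.8  1.56] 0.0 0.09
top 333 [0.5816 0.1189 0.0733] [-0.014 -0.023 -1.   ] [0.551 0.088 0.067] [0.615 0.15  0.08 ] ((581.1968383789062, 118.63648223876953), (57.938087463378906, 61.424400329589844), 83.23863983154297)
scene 159 [0.5954 0.1158 0.0735] [0.072 0.02  0.997] [0.562 0.08  0.068] [0.615 0.147 0.079] ((586.4970703125, 113.99971771240234), (64.45341491699219, 54.88212966918945), 84.21957397460938)
expect block centre [0.57580592 0.11877836 0.06134402]
```

arm_command:
  plan:
    - [0.25, 0.22, 0.1, 0, 0, 0, 5.0]
    - [0.25, 0.22, 0.1, 0, 0, 0, 5.0]
    - [0.13, 0.13, 0, 0, 0, 0, 5.0]
    - [0, 0, 0, 0, 0, 0, 5.0]

```text
time: 14.68
position: [0.5851, 0.1203, 0.0304]
tool_rot: [-0.641, 0.298, 0.21, 0.675]
ft_force: [-0.6, 0.0, -4.0]
grip_width: 0.062
```

arm_command:
  plan:
    - [0.1, 0.1, 0, 0, 0, 0, 5.0]
    - [0, 0, 0, 0, 0, 0, 5.0]

```text
time: 14.92
position: [0.5852, 0.1203, 0.029]
tool_rot: [-0.641, 0.298, 0.21, 0.675]
ft_force: [0.8, -0.3, -2.3]
grip_width: 0.0616
```

arm_command:
  plan:
    - [0.13, 0.13, 0, 0, 0, 0, 5.0]
    - [0, 0, 0, 0, 0, 0, 5.0]

```text
time: 15.18
position: [0.5853, 0.1202, 0.0271]
tool_rot: [-0.641, 0.298, 0.21, 0.675]
ft_force: [-1.2, 0.3, -2.3]
grip_width: 0.0618
```

arm_command:
  plan:
    - [0.1, 0.1, 0, 0, 0, 0, 5.0]
    - [0, 0, 0, 0, 0, 0, 5.0]

```text
time: 15.42
position: [0.5853, 0.1202, 0.0256]
tool_rot: [-0.641, 0.298, 0.21, 0.675]
ft_force: [0.4, -0.5, -3.3]
grip_width: 0.0619
```

arm_command:
  plan:
    - [0.06, 0.06, 0, 0, 0, 0, 5.0]
    - [0, 0, 0, 0, 0, 0, 5.0]

```text
time: 15.68
position: [0.5854, 0.1202, 0.0254]
tool_rot: [-0.641, 0.297, 0.21, 0.676]
ft_force: [-1.0, 0.6, -3.8]
grip_width: 0.0618
```

arm_command:
  plan:
    - [0.05, 0.05, 0, 0, 0, 0, 5.0]
    - [0, 0, 0, 0, 0, 0, 5.0]

```text
time: 15.92
position: [0.5854, 0.1202, 0.0254]
tool_rot: [-0.642, 0.297, 0.209, 0.676]
ft_force: [-0.7, -0.7, -1.4]
grip_width: 0.0621
```

arm_command:
  plan:
    - [0.08, 0.08, 0, 0, 0, 0, 5.0]
    - [0, 0, 0, 0, 0, 0, 5.0]

```text
time: 16.18
position: [0.5854, 0.1202, 0.0255]
tool_rot: [-0.642, 0.296, 0.208, 0.676]
ft_force: [0.3, 0.1, -1.3]
grip_width: 0.0618
```

arm_command:
  plan:
    - [0.06, 0.06, 0, 0, 0, 0, 5.0]
    - [0, 0, 0, 0, 0, 0, 5.0]
    - [0, 0, 0, 0, 0, 0, 5.0]

```text
time: 16.55
position: [0.5854, 0.1202, 0.0255]
tool_rot: [-0.642, 0.295, 0.208, 0.676]
ft_force: [-1.9, -0.6, 2.4]
grip_width: 0.0618
```

arm_command:
  plan:
    - [0, 0, 0, 0, 0, 0, 6.3]
    - [0, 0, 0, 0, 0, 0, 6.5]
    - [0, 0, 0, 0, 0, 0, 7.0]
    - [0, 0, 0, 0, 0, 0, 8.0]
    - [0, 0, 0, 0, 0, 0, 8.7]
    - [0, 0, 0, 0, 0, 0, 8.7]
  grip_force: 10

```text
time: 17.3
position: [0.5875, 0.1202, 0.0256]
tool_rot: [-0.643, 0.294, 0.207, 0.677]
ft_force: [0.5, -0.2, -0.4]
grip_width: 0.0857
```

Run:
```python
from fit import *
o=log(); print(o['time'],o['position'],o['q'].round(2),o['ft_force'].round(1),o['grip_width'])
for nm in("top","scene"):
    im,P=cloud(nm); m=(abs(P[...,0]-.60)<.05)&(abs(P[...,1]-.12)<.05)&(P[...,2]>.050)&(P[...,2]<.075)&(im[...,2]>110)
    Q=P[m];c=np.median(Q,0);n_=np.linalg.svd(Q-Q.mean(0))[2][2];print(nm,len(Q),c.round(4),n_.round(3),Q.min(0).round(3),Q.max(0).round(3))
c=o['position']+R.from_quat(o['tool_rot']).as_matrix()@cT; print("block centre",c)
Mv=tool(-7.4,-89,1)
c[2]=.043
plan(o,[((c[0]-.005,c[1],.055),tool(-7.4,-65,1),5),((c[0],c[1],.075),Mv,5),((c[0],c[1],.043),Mv,3)])
```

```text
17.3 [0.58748789 0.12015607 0.02555753] [0.11 0.93 2.17 3.39 0.8  1.56] [ 0.5 -0.2 -0.4] 0.08566920095228789
top 324 [0.5836 0.1212 0.0619] [-0.015 -0.008  1.   ] [0.553 0.088 0.054] [0.617 0.151 0.068]
scene 169 [0.5962 0.1218 0.0614] [-0.044 -0.007 -0.999] [0.558 0.082 0.054] [0.617 0.151 0.067]
block centre [0.57977741 0.12115778 0.04997556]
seg rot [-0.004 -0.001  0.409] shift [-2.91 -1.36 -0.07]
   [-0.58, -0.27, -0.01, -0.0, -0.0, 0.08] [0.1  0.86 2.14 3.41 0.63 1.52] 0.0 1.39
   [-0.6, -0.22, -0.01, -0.0, -0.0, 0.08] [0.09 0.8  2.1  3.46 0.46 1.46] 0.0 1.38
   [-0.62, -0.17, -0.01, -0.0, -0.0, 0.08] [0.08 0.75 2.06 3.56 0.29 1.34] 0.0 1.34
   [-0.63, -0.12, -0.01, -0.0, -0.0, 0.08] [0.07 0.71 2.02 3.92 0.14 0.97] 0.0 2.96
   [-0.64, -0.07, -0.01, -0.0, -0.0, 0.08] [0.05 0.69 2.   4.57 0.07 0.31] 0.0318 5.31
seg rot [-0.     0.     0.419] shift [-1.6  -1.29  0.06]
   [-0.32, -0.26, 0.01, -0.0, -0.0, 0.08] [0.03 0.69 2.01 4.57 0.04 0.29] 0.104 0.28
   [-0.34, -0.23, 0.01, 0.0, 0.0, 0.08] [0.02 0.68 2.01 4.57 0.01 0.28] 0.1774 0.25
   [-0.36, -0.2, 0.01, -0.0, 0.0, 0.08] [0.01 0.68 2.01 4.57 0.   0.28] 0.2567 0.04
   [-0.37, -0.17, 0.01, -0.0, 0.0, 0.08] [0.01 0.68 2.02 4.57 0.   0.28] 0.3372 0.03
   [-0.39, -0.14, 0.01, 0.0, 0.0, 0.08] [0.01 0.68 2.02 4.57 0.   0.29] 0.4177 0.03
seg rot [-0. -0. -0.] shift [3.2  0.06 0.  ]
   [1.07, 0.02, 0.0, -0.0, 0.0, 0.0] [0.01 0.7  2.02 4.57 0.   0.29] 0.4053 0.15
   [1.07, 0.02, 0.0, 0.0, -0.0, 0.0] [0.01 0.72 2.01 4.57 0.   0.29] 0.3932 0.15
   [1.07, 0.02, 0.0, 0.0, -0.0, -0.0] [0.01 0.74 2.   4.57 0.   0.29] 0.3813 0.15
```

```bash
cat > jp.py <<'E'
from fit import *
def rows(q0,q1,n):
    """rows for a straight joint move"""
    p,M=fk(q0,PAR); 
    for k in range(1,n+1):
        pn,Mn=fk(q0+(q1-q0)*k/n,PAR); r=np.r_[(pn-p)@M*100,R.from_matrix(M.T@Mn).as_rotvec()]
        w=pn-.3055*Mn[:,0]
        print(k,r.round(2).tolist(),"tcp",pn.round(3),"wrist",w.round(3),"ang",np.linalg.norm(r[3:]).round(3)); p,M=pn,Mn
    return p,M
E
python3 - <<'E'
from jp import *
o=robot.get_obs(); M=R.from_quat(o["tool_rot"]).as_matrix()
plan(o,[(o['position']+[-.01,-.03,.18],M,5)])
qa,e=ik(o['position']+[-.01,-.03,.18],M,o['q']); print(qa.round(3),e)
qv,e=ik(np.array([.5798,.1212,.12]),tool(-7.4,-89.9,-1),[0,.5,1.8,0,.9,1.7]); print("qv",qv.round(3),e)
qm=np.array([-.6,.45,2.05,1.6,.75,1.6]); print("A");rows(qa,qm,12); print("B");rows(qm,qv,12)
E
```

```text
seg rot [0. 0. 0.] shift [-12.39 -13.07  -3.09]
   [-2.48, -2.61, -0.62, -0.0, 0.0, -0.0] [0.09 0.84 2.18 3.39 0.73 1.53] 0.0 0.74
   [-2.48, -2.61, -0.62, 0.0, 0.0, 0.0] [0.08 0.74 2.19 3.4  0.64 1.5 ] 0.0 0.77
   [-2.48, -2.61, -0.62, 0.0, 0.0, 0.0] [0.06 0.64 2.19 3.42 0.55 1.46] 0.0 0.79
   [-2.48, -2.61, -0.62, 0.0, 0.0, 0.0] [0.04 0.55 2.18 3.45 0.44 1.41] 0.0 0.84
   [-2.48, -2.61, -0.62, 0.0, 0.0, 0.0] [0.03 0.45 2.16 3.51 0.33 1.33] 0.0 0.89
[0.026 0.448 2.164 3.512 0.331 1.326] 2.220446049250313e-15
qv [ 0.018  0.616  1.608 -0.     0.916  1.718] 1.6653345369377348e-15
A
1 [0.79, -2.51, -1.48, -0.09, -0.01, -0.05] tcp [0.598 0.073 0.219] wrist [0.361 0.102 0.409] ang 0.107
2 [0.75, -2.13, -1.52, -0.09, -0.01, -0.05] tcp [0.616 0.057 0.232] wrist [0.369 0.082 0.41 ] ang 0.106
3 [0.68, -1.72, -1.52, -0.09, -0.01, -0.05] tcp [0.631 0.043 0.244] wrist [0.377 0.063 0.411] ang 0.105
4 [0.58, -1.29, -1.46, -0.09, -0.02, -0.04] tcp [0.644 0.031 0.254] wrist [0.383 0.042 0.412] ang 0.104
5 [0.45, -0.86, -1.34, -0.09, -0.02, -0.04] tcp [0.654 0.021 0.262] wrist [0.388 0.021 0.413] ang
[... 1300 characters left out ...]
7, 1.08, -0.14, -0.1, -0.02] tcp [0.582 0.111 0.165] wrist [ 0.504 -0.035  0.422] ang 0.169
7 [1.29, -0.87, 0.82, -0.14, -0.1, -0.01] tcp [0.573 0.12  0.152] wrist [ 0.52  -0.013  0.422] ang 0.168
8 [1.1, -0.54, 0.58, -0.13, -0.1, -0.01] tcp [0.568 0.125 0.141] wrist [0.535 0.011 0.423] ang 0.167
9 [0.89, -0.19, 0.38, -0.13, -0.1, 0.0] tcp [0.565 0.126 0.132] wrist [0.548 0.037 0.423] ang 0.166
10 [0.64, 0.18, 0.21, -0.13, -0.1, 0.01] tcp [0.566 0.126 0.125] wrist [0.56  0.064 0.424] ang 0.165
11 [0.36, 0.56, 0.08, -0.13, -0.1, 0.01] tcp [0.571 0.124 0.121] wrist [0.57  0.092 0.425] ang 0.164
12 [0.06, 0.95, 0.01, -0.12, -0.1, 0.02] tcp [0.58  0.121 0.12 ] wrist [0.579 0.121 0.425] ang 0.163
```

arm_command:
  plan:
    - [-1.3, -1.4, 0, 0, 0, 0, 8.7]
    - [-2.4, -2.6, 0, 0, 0, 0, 8.7]
    - [-2.4, -2.6, 0, 0, 0, 0, 8.7]
    - [-2.4, -2.6, -0.6, 0, 0, 0, 8.7]
    - [-2.4, -2.6, -0.6, 0, 0, 0, 8.7]

```text
time: 18.02
position: [0.5812, 0.1085, 0.1863]
tool_rot: [-0.642, 0.297, 0.21, 0.675]
ft_force: [0.1, 0.5, 1.1]
grip_width: 0.0869
```

Run:
```python
from jp import *
o=log(); print(o['time'],o['position'],o['q'].round(3))
qm=np.array([-.6,.45,2.05,1.6,.75,1.6]); rows(o['q'],qm,12)
im,P=cloud("top");m=(abs(P[...,0]-.58)<.06)&(abs(P[...,1]-.12)<.06)&(P[...,2]>.052)&(P[...,2]<.072)&(im[...,2]>100)
Q=P[m];print(len(Q),np.median(Q,0),cv2.minAreaRect((Q[:,:2]*1000).astype(np.float32)))
```

```text
18.025 [0.58118029 0.10847495 0.18628705] [0.076 0.5   2.151 3.582 0.368 1.297]
1 [0.74, -2.75, -1.5, -0.09, -0.01, -0.06] tcp [0.603 0.09  0.202] wrist [0.366 0.118 0.393] ang 0.107
2 [0.69, -2.35, -1.59, -0.09, -0.01, -0.05] tcp [0.622 0.074 0.217] wrist [0.375 0.097 0.395] ang 0.106
3 [0.6, -1.91, -1.63, -0.09, -0.02, -0.05] tcp [0.638 0.059 0.231] wrist [0.383 0.076 0.398] ang 0.105
4 [0.49, -1.45, -1.61, -0.09, -0.02, -0.04] tcp [0.651 0.046 0.243] wrist [0.389 0.054 0.4  ] ang 0.104
5 [0.33, -0.98, -1.52, -0.09, -0.02, -0.04] tcp [0.661 0.034 0.253] wrist [0.395 0.031 0.403] ang 0.103
6 [0.15, -0.51, -1.36, -0.09, -0.03, -0.03] tcp [0.667 0.024 0.261] wrist [0.398 0.008 0.405] ang 0.102
7 [-0.06, -0.04, -1.15, -0.09, -0.03, -0.03] tcp [0.67  0.014 0.266] wrist [ 0.401 -0.015  0.408] ang 0.101
8 [-0.29, 0.4, -0.86, -0.09, -0.04, -0.02] tcp [0.668 0.004 0.268] wrist [ 0.402 -0.039  0.411] ang 0.1
9 [-0.53, 0.82, -0.52, -0.09, -0.05, -0.02] tcp [ 0.663 -0.006  0.267] wrist [ 0.401 -0.062  0.413] ang 0.1
10 [-0.77, 1.2, -0.12, -0.08, -0.05, -0.01] tcp [ 0.654 -0.016  0.262] wrist [ 0.4   -0.086  0.416] ang 0.1
11 [-1.01, 1.54, 0.32, -0.08, -0.06, -0.0] tcp [ 0.641 -0.027  0.256] wrist [ 0.396 -0.11   0.419] ang 0.1
12 [-1.23, 1.83, 0.82, -0.07, -0.07, 0.0] tcp [ 0.624 -0.04   0.246] wrist [ 0.392 -0.134  0.422] ang 0.101
324 [0.58640812 0.1212953  0.06183171] ((579.7747192382812, 121.63202667236328), (60.73300552368164, 70.67030334472656), 83.04786682128906)
```

arm_command:
  plan:
    - [0.74, -2.75, -1.5, -0.09, -0.01, -0.06, 8.7]
    - [0.7, -2.35, -1.6, -0.09, -0.01, -0.05, 8.7]
    - [0.6, -1.9, -1.63, -0.09, -0.02, -0.05, 8.7]
    - [0.5, -1.45, -1.6, -0.09, -0.02, -0.04, 8.7]
    - [0.33, -1.0, -1.5, -0.09, -0.02, -0.04, 8.7]
    - [0.15, -0.5, -1.36, -0.09, -0.03, -0.03, 8.7]
    - [-0.06, 0, -1.15, -0.09, -0.03, -0.03, 8.7]
    - [-0.3, 0.4, -0.86, -0.09, -0.04, -0.02, 8.7]
    - [-0.53, 0.8, -0.5, -0.09, -0.05, -0.02, 8.7]
    - [-0.77, 1.2, -0.1, -0.08, -0.05, -0.01, 8.7]
    - [-1.0, 1.54, 0.3, -0.08, -0.06, 0, 8.7]
    - [-1.2, 1.8, 0.8, -0.07, -0.07, 0, 8.7]

```text
time: 19.58
position: [0.6236, -0.04, 0.2543]
tool_rot: [0.889, 0.067, -0.343, -0.294]
ft_force: [0.3, 0.0, -0.2]
grip_width: 0.087
```

Run:
```python
from jp import *
o=log(); print(o['time'],o['position'],o['q'].round(3))
qv,e=ik(np.array([.5798,.1212,.12]),tool(-7.2,-89.9,-1),[0,.5,1.8,0,.9,1.7]); print("qv",qv.round(3),e)
rows(o['q'],qv,12)
```

```text
19.575 [ 0.62357133 -0.03997726  0.25431372] [-0.608  0.437  2.038  1.555  0.769  1.622]
qv [ 0.018  0.616  1.608 -0.     0.916  1.714] 1.3877787807814457e-15
1 [1.75, -2.08, 2.57, -0.13, -0.1, -0.04] tcp [ 0.622 -0.005  0.241] wrist [ 0.413 -0.126  0.428] ang 0.171
2 [1.76, -1.96, 2.26, -0.13, -0.1, -0.03] tcp [0.617 0.026 0.227] wrist [ 0.433 -0.112  0.428] ang 0.17
3 [1.73, -1.8, 1.95, -0.13, -0.1, -0.03] tcp [0.609 0.053 0.212] wrist [ 0.452 -0.096  0.427] ang 0.17
4 [1.68, -1.61, 1.64, -0.13, -0.1, -0.03] tcp [0.6   0.075 0.197] wrist [ 0.47  -0.078  0.427] ang 0.169
5 [1.6, -1.39, 1.34, -0.13, -0.1, -0.02] tcp [0.59  0.093 0.182] wrist [ 0.488 -0.059  0.427] ang 0.168
6 [1.48, -1.14, 1.05, -0.13, -0.1, -0.02] tcp [0.581 0.106 0.168] wrist [ 0.505 -0.038  0.426] ang 0.167
7 [1.34, -0.85, 0.78, -0.13, -0.1, -0.01] tcp [0.573 0.115 0.155] wrist [ 0.521 -0.015  0.426] ang 0.166
8 [1.16, -0.54, 0.54, -0.13, -0.1, -0.01] tcp [0.568 0.121 0.143] wrist [0.535 0.01  0.426] ang 0.165
9 [0.95, -0.21, 0.32, -0.13, -0.1, 0.0] tcp [0.565 0.123 0.134] wrist [0.549 0.035 0.426] ang 0.164
10 [0.71, 0.15, 0.14, -0.13, -0.1, 0.01] tcp [0.566 0.123 0.126] wrist [0.56  0.063 0.426] ang 0.163
11 [0.44, 0.51, -0.0, -0.13, -0.1, 0.01] tcp [0.571 0.122 0.122] wrist [0.571 0.091 0.426] ang 0.162
12 [0.15, 0.89, -0.09, -0.13, -0.1, 0.02] tcp [0.58  0.121 0.12 ] wrist [0.579 0.121 0.425] ang 0.161
```

arm_command:
  plan:
    - [1.75, -2.08, 2.57, -0.13, -0.1, -0.04, 8.7]
    - [1.76, -1.96, 2.26, -0.13, -0.1, -0.03, 8.7]
    - [1.73, -1.8, 1.95, -0.13, -0.1, -0.03, 8.7]
    - [1.68, -1.6, 1.64, -0.13, -0.1, -0.03, 8.7]
    - [1.6, -1.4, 1.34, -0.13, -0.1, -0.02, 8.7]
    - [1.48, -1.14, 1.05, -0.13, -0.1, -0.02, 8.7]
    - [1.34, -0.85, 0.78, -0.13, -0.1, -0.01, 8.7]
    - [1.16, -0.54, 0.54, -0.13, -0.1, -0.01, 8.7]
    - [0.95, -0.2, 0.32, -0.13, -0.1, 0, 8.7]
    - [0.7, 0.15, 0.14, -0.13, -0.1, 0.01, 8.7]
    - [0.44, 0.5, 0, -0.13, -0.1, 0.01, 8.7]
    - [0.15, 0.9, -0.1, -0.13, -0.1, 0.02, 8.7]

```text
time: 21.08
position: [0.5674, 0.1217, 0.1104]
tool_rot: [-0.505, -0.481, 0.537, -0.475]
ft_force: [0.5, 0.9, 0.4]
grip_width: 0.0869
```

Run:
```python
from jp import *
o=log(); print(o['time'],o['position'],o['q'].round(3))
plan(o,[((.5798,.1212,.10),tool(-7.2,-89.9,-1),3),((.5798,.1212,.043),tool(-7.2,-89.9,-1),3)])
```

```text
21.075 [0.56740737 0.12174338 0.11044189] [ 0.032  0.632  1.61  -0.03   0.94   1.707]
seg rot [0.04  0.03  0.038] shift [ 1.    1.28 -0.08]
   [0.33, 0.43, -0.03, 0.01, 0.01, 0.01] [ 0.03  0.64  1.61 -0.02  0.92  1.71] 0.0 0.17
   [0.34, 0.42, -0.03, 0.01, 0.01, 0.01] [ 0.02  0.64  1.62 -0.01  0.9   1.71] 0.0 0.18
   [0.34, 0.42, -0.03, 0.01, 0.01, 0.01] [ 0.02  0.65  1.62 -0.    0.87  1.71] 0.0 0.18
seg rot [0. 0. 0.] shift [ 5.7  -0.01 -0.  ]
   [1.9, -0.0, -0.0, 0.0, -0.0, -0.0] [ 0.02  0.67  1.63 -0.    0.83  1.71] 0.0 0.31
   [1.9, -0.0, -0.0, 0.0, 0.0, 0.0] [ 0.02  0.7   1.64 -0.    0.8   1.71] 0.0 0.31
   [1.9, -0.0, -0.0, 0.0, 0.0, -0.0] [ 0.02  0.73  1.65 -0.    0.76  1.71] 0.0 0.3
```

arm_command:
  plan:
    - [0.33, 0.43, 0, 0.013, 0.01, 0.013, 8.7]
    - [0.33, 0.43, 0, 0.013, 0.01, 0.013, 8.7]
    - [0.33, 0.43, 0, 0.013, 0.01, 0.013, 8.7]
    - [1.9, 0, 0, 0, 0, 0, 8.7]
    - [1.9, 0, 0, 0, 0, 0, 8.7]
    - [0.8, 0, 0, 0, 0, 0, 8.7]
    - [0, 0, 0, 0, 0, 0, 8.7]

```text
time: 21.95
position: [0.5786, 0.1172, 0.0513]
tool_rot: [0.536, 0.465, -0.532, 0.462]
ft_force: [0.4, -0.1, 0.2]
grip_width: 0.087
```

Run:
```python
from jp import *
o=log(); print(o['time'],o['position'],o['q'].round(3),o['ft_force'].round(1))
plan(o,[((.5798,.1212,.043),tool(-7.2,-89.9,-1),2)])
im,P=cloud("scene");T,_=optics.camera("top")
cv2.imwrite("pics/s7.png",np.hstack([cv2.resize(a,(400,400),interpolation=cv2.INTER_CUBIC) for a in(im[150:230,220:300],T[145:245,200:300])]))
```

```text
21.95 [0.57863275 0.11722798 0.05134812] [0.007 0.719 1.65  0.009 0.771 1.712] [ 0.4 -0.1  0.2]
seg rot [-0.015 -0.007  0.001] shift [ 0.84  0.06 -0.4 ]
   [0.42, 0.03, -0.2, -0.01, -0.0, 0.0] [0.01 0.73 1.65 0.   0.77 1.71] 0.0 0.06
   [0.42, 0.03, -0.2, -0.01, -0.0, 0.0] [ 0.02  0.73  1.65 -0.    0.76  1.71] 0.0 0.06
```

View pics/s7.png

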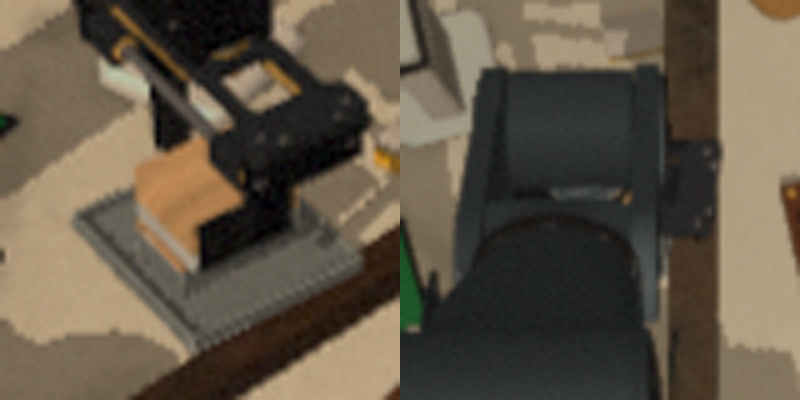

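arm_command:
  plan:
    - [0.42, 0, -0.2, -0.008, -0.004, 0, 8.7]
    - [0.4, 0, -0.18, -0.006, -0.003, 0, 8.7]
    - [0, 0, 0, 0, 0, 0, 8.7]

```text
time: 22.42
position: [0.5809, 0.1218, 0.0449]
tool_rot: [0.532, 0.466, -0.529, 0.469]
ft_force: [-0.5, 0.2, 0.2]
grip_width: 0.0869
```

Run:
```python
from jp import *
o=log(); print(o['time'],o['position'],o['ft_force'].round(1))
plan(o,[((.5798,.1212,.043),tool(-7.2,-89.9,-1),1)])
```

```text
22.425 [0.58086567 0.12176988 0.04487209] [-0.5  0.2  0.2]
seg rot [ 0.     0.    -0.004] shift [ 0.19 -0.1   0.07]
   [0.19, -0.1, 0.07, 0.0, 0.0, -0.0] [ 0.02  0.73  1.65 -0.    0.76  1.71] 0.0 0.02
```

Good. Lower the last 2 mm and close on the block only, moderate force.

arm_command:
  plan:
    - [0.17, 0, 0.06, 0, 0, 0, 8.7]
    - [0, 0, 0, 0, 0, 0, 8.0]
    - [0, 0, 0, 0, 0, 0, 7.2]
    - [0, 0, 0, 0, 0, 0, 6.6]
    - [0, 0, 0, 0, 0, 0, 6.2]
    - [0, 0, 0, 0, 0, 0, 5.5]
    - [0, 0, 0, 0, 0, 0, 5.5]
    - [0, 0, 0, 0, 0, 0, 5.5]
  grip_force: 25

```text
time: 23.42
position: [0.581, 0.1212, 0.0433]
tool_rot: [0.532, 0.466, -0.529, 0.469]
ft_force: [-1.5, 0.4, -0.7]
grip_width: 0.0618
```

arm_command:
  plan:
    - [-0.15, 0, 0, 0, 0, 0, 5.5]
    - [-0.15, 0, 0, 0, 0, 0, 5.5]
    - [-0.2, 0, 0, 0, 0, 0, 5.5]
    - [-0.25, 0, 0, 0, 0, 0, 5.5]
    - [-0.3, 0, 0, 0, 0, 0, 5.5]
    - [-0.4, 0, 0, 0, 0, 0, 5.5]
    - [-0.5, 0, 0, 0, 0, 0, 5.5]
    - [-0.6, 0, 0, 0, 0, 0, 5.5]
    - [-0.7, 0, 0, 0, 0, 0, 5.5]
    - [-0.8, 0, 0, 0, 0, 0, 5.5]
    - [-1, 0, 0, 0, 0, 0, 5.5]
    - [-1, 0, 0, 0, 0, 0, 5.5]

```text
time: 24.92
position: [0.5796, 0.1213, 0.1072]
tool_rot: [0.531, 0.467, -0.53, 0.469]
ft_force: [0.4, -0.9, -0.8]
grip_width: 0.0617
```

Run:
```python
from jp import *
o=log(); print(o['time'],o['position'],o['ft_force'].round(1),o['grip_width'])
im,P=cloud("scene");T,_=optics.camera("top")
cv2.imwrite("pics/s8.png",np.hstack([cv2.resize(a,(400,400),interpolation=cv2.INTER_CUBIC) for a in(im[150:230,220:300],T[145:245,200:300])]))
M=tool(-7.2,-89.9,-1)
plan(o,[((.56,.16,.16),M,3),((.51,.325,.12),tool(57,-89.9,-1),8),((.51,.325,.015),tool(57,-89.9,-1),4)])
```

```text
24.925 [0.57962252 0.12134371 0.10716547] [ 0.4 -0.9 -0.8] 0.06166064828752726
seg rot [ 0.     0.    -0.002] shift [-5.29 -2.41 -3.59]
   [-1.76, -0.8, -1.2, 0.0, 0.0, -0.0] [ 0.04  0.6   1.62 -0.    0.92  1.74] 0.0 0.26
   [-1.76, -0.8, -1.2, 0.0, 0.0, -0.0] [ 0.06  0.58  1.61 -0.    0.95  1.76] 0.0 0.27
   [-1.76, -0.81, -1.2, 0.0, 0.0, -0.0] [ 0.09  0.55  1.6  -0.    0.99  1.78] 0.0 0.28
seg rot [-1.12   0.002 -0.   ] shift [  3.99  -7.04 -15.74]
   [0.5, -0.88, -1.97, -0.14, 0.0, 0.0] [ 0.12  0.56  1.61 -0.    0.98  1.68] 0.0 0.83
   [0.5, -0.6, -2.07, -0.14, 0.0, 0.0] [ 0.16  0.56  1.61 -0.    0.97  1.58] 0.0 0.82
   [0.5, -0.3, -2.13, -0.14, 0.0, -0.0] [0.2  0.57 1.61 0.   0.96 1.47] 0.0 0.82
   [0.5, -0.0, -2.16, -0.14, 0.0, -0.0] [0.24 0.58 1.61 0.   0.95 1.37] 0.0 0.82
   [0.5, 0.3, -2.13, -0.14, 0.0, -0.0] [0.27 0.59 1.6  0.   0.94 1.27] 0.0 0.82
   [0.5, 0.6, -2.07, -0.14, 0.0, -0.0] [0.31 0.6  1.6  0.   0.94 1.16] 0.0 0.83
   [0.5, 0.88, -1.97, -0.14, 0.0, 0.0] [0.35 0.62 1.59 0.   0.94 1.06] 0.0 0.83
   [0.5, 1.14, -1.83, -0.14, 0.0, 0.0] [0.38 0.63 1.58 0.   0.93 0.96] 0.0 0.83
seg rot [ 0. -0.  0.] shift [10.5  -0.02  0.  ]
   [2.62, -0.0, 0.0, 0.0, 0.0, -0.0] [0.38 0.67 1.59 0.   0.88 0.96] 0.0 0.43
   [2.62, -0.0, 0.0, 0.0, 0.0, 0.0] [0.38 0.71 1.6  0.   0.83 0.96] 0.0 0.42
   [2.62, -0.0, 0.0, 0.0, 0.0, 0.0] [0.38 0.75 1.61 0.   0.78 0.96] 0.0 0.41
   [2.62, -0.0, 0.0, 0.0, 0.0, 0.0] [0.38 0.79 1.62 0.   0.73 0.96] 0.0 0.39
```

View pics/s8.png

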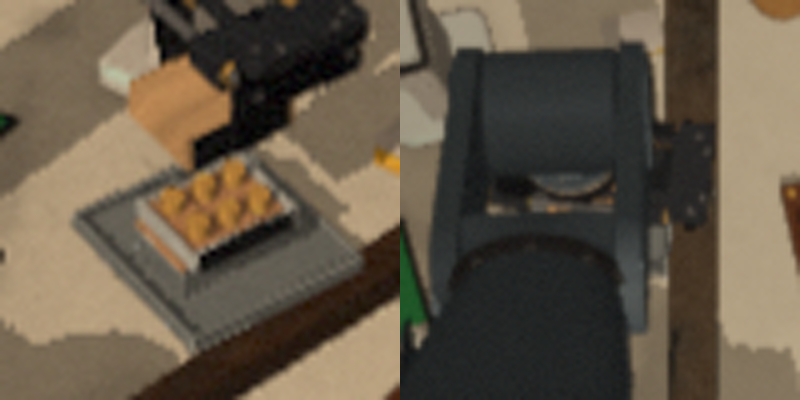

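Run:
```python
from h import *
for nm in("top","scene"):
    P=np.load(nm+".npy"); m=(P[...,2]>.08)&(P[...,2]<.4)&(P[...,0]>.48)&(P[...,0]<.8)&(P[...,1]>.16)&(P[...,1]<.6); Q=P[m]
    for y in np.arange(.16,.6,.04):
        q=Q[(Q[:,1]>=y)&(Q[:,1]<y+.04)]
        if len(q): print(nm,y.round(2),len(q),"x",np.percentile(q[:,0],[0,2,100]).round(3),"z",q[:,2].min().round(3),q[:,2].max().round(3))
P=np.load("top.npy");m=(P[...,2]>.02)&(P[...,2]<.15)&(abs(P[...,0]-.4)<.14)&(abs(P[...,1]-.24)<.1);Q=P[m];print("vice",Q.min(0),Q.max(0))
```

```text
top 0.2 65 x [0.65  0.651 0.678] z 0.086 0.234
top 0.24 605 x [0.641 0.645 0.725] z 0.08 0.278
top 0.28 471 x [0.632 0.635 0.78 ] z 0.109 0.285
top 0.32 529 x [0.623 0.625 0.78 ] z 0.097 0.293
top 0.36 479 x [0.614 0.617 0.7  ] z 0.262 0.299
top 0.4 492 x [0.604 0.607 0.692] z 0.269 0.307
top 0.44 225 x [0.604 0.605 0.683] z 0.276 0.313
scene 0.2 385 x [0.647 0.648 0.698] z 0.081 0.233
scene 0.24 993 x [0.637 0.642 0.725] z 0.08 0.277
scene 0.28 328 x [0.63  0.632 0.785] z 0.122 0.284
scene 0.32 328 x [0.618 0.622 0.708] z 0.254 0.292
scene 0.36 308 x [0.61  0.614 0.697] z 0.26 0.298
scene 0.4 310 x [0.602 0.604 0.687] z 0.268 0.307
scene 0.44 93 x [0.603 0.603 0.683] z 0.275 0.306
vice [0.28773045 0.17315196 0.02107218] [0.47213944 0.29549106 0.09658508]
```

arm_command:
  plan:
    - [-1.76, -0.8, -1.2, 0, 0, 0, 5.5]
    - [-1.76, -0.8, -1.2, 0, 0, 0, 5.5]
    - [-1.76, -0.8, -1.2, 0, 0, 0, 5.5]
    - [0.3, -0.8, -2.0, -0.08, 0, 0, 5.5]
    - [0.3, -0.7, -2.1, -0.08, 0, 0, 5.5]
    - [0.3, -0.5, -2.2, -0.08, 0, 0, 5.5]
    - [0.3, -0.4, -2.2, -0.08, 0, 0, 5.5]
    - [0.3, -0.2, -2.2, -0.08, 0, 0, 5.5]
    - [0.3, 0, -2.2, -0.08, 0, 0, 5.5]
    - [0, 0, 0, 0, 0, 0, 5.5]

```text
time: 26.28
position: [0.5184, 0.3016, 0.1548]
tool_rot: [0.401, 0.581, -0.394, 0.588]
ft_force: [0.0, -0.5, -1.2]
grip_width: 0.0619
```

Run:
```python
from jp import *
o=log(); print(o['time'],o['position'],o['ft_force'].round(1),o['grip_width'])
M=tool(30,-89.9,-1)
plan(o,[((.512,.326,.10),M,5),((.512,.326,.03),M,3)])
```

```text
26.275 [0.51839865 0.30159739 0.15476409] [ 0.  -0.5 -1.2] 0.061905192295855054
seg rot [-0.148  0.004 -0.012] shift [ 5.47  0.23 -2.52]
   [1.09, 0.05, -0.5, -0.03, 0.0, -0.0] [ 0.35  0.59  1.58 -0.    0.97  1.52] 0.0 0.17
   [1.1, 0.06, -0.5, -0.03, 0.0, -0.0] [ 0.36  0.61  1.58 -0.    0.95  1.49] 0.0 0.17
   [1.1, 0.08, -0.5, -0.03, 0.0, -0.0] [ 0.37  0.62  1.58 -0.    0.93  1.47] 0.0 0.17
   [1.1, 0.1, -0.49, -0.03, 0.0, -0.0] [ 0.37  0.64  1.58 -0.    0.91  1.45] 0.0 0.17
   [1.1, 0.11, -0.49, -0.03, 0.0, -0.0] [0.38 0.66 1.58 0.   0.9  1.43] 0.0 0.17
seg rot [0. 0. 0.] shift [ 7.   -0.01 -0.  ]
   [2.33, -0.0, -0.0, 0.0, 0.0, 0.0] [0.38 0.69 1.59 0.   0.85 1.43] 0.0 0.37
   [2.33, -0.0, -0.0, 0.0, 0.0, 0.0] [0.38 0.73 1.6  0.   0.81 1.43] 0.0 0.36
   [2.33, -0.0, -0.0, 0.0, 0.0, 0.0] [0.38 0.77 1.61 0.   0.76 1.43] 0.0 0.35
```

arm_command:
  plan:
    - [1.1, 0, -0.5, -0.03, 0, 0, 5.5]
    - [1.1, 0, -0.5, -0.03, 0, 0, 5.5]
    - [1.1, 0.1, -0.5, -0.03, 0, 0, 5.5]
    - [1.1, 0.1, -0.5, -0.03, 0, 0, 5.5]
    - [1.1, 0.1, -0.5, -0.03, 0, 0, 5.5]
    - [2.3, 0, 0, 0, 0, 0, 5.5]
    - [2.3, 0, 0, 0, 0, 0, 5.5]
    - [1.8, 0, 0, 0, 0, 0, 5.5]
    - [0, 0, 0, 0, 0, 0, 5.5]

```text
time: 27.4
position: [0.512, 0.3264, 0.0284]
tool_rot: [0.353, 0.611, -0.347, 0.618]
ft_force: [-0.2, 0.5, -2.0]
grip_width: 0.0618
```

Run:
```python
from jp import *
o=log(); print(o['time'],o['position'],o['ft_force'].round(1),o['grip_width'])
plan(o,[((.510,.323,.014),tool(30,-89.5,-1),2)])
im,P=cloud("scene")
cv2.imwrite("pics/s9.png",cv2.resize(im[130:250,150:270],(480,480),interpolation=cv2.INTER_CUBIC))
```

```text
27.4 [0.51203836 0.32638866 0.02835075] [-0.2  0.5 -2. ] 0.06182168748130224
seg rot [ 0.012  0.005 -0.003] shift [ 1.43 -0.37  0.18]
   [0.72, -0.18, 0.09, 0.01, 0.0, -0.0] [ 0.38  0.78  1.63 -0.    0.73  1.42] 0.0 0.11
   [0.72, -0.18, 0.09, 0.01, 0.0, -0.0] [0.38 0.79 1.63 0.   0.71 1.42] 0.0 0.11
```

View pics/s9.png

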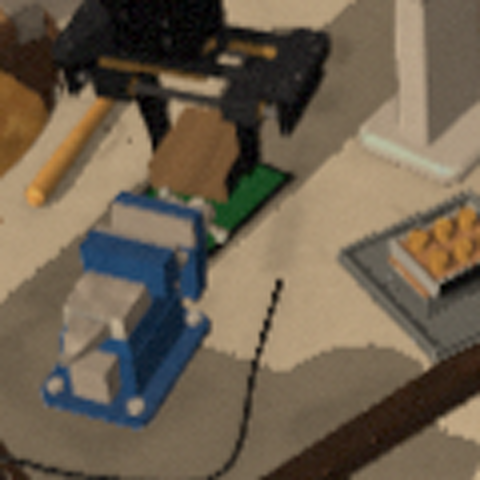

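arm_command:
  plan:
    - [0.6, -0.2, 0.1, 0.006, 0, 0, 5.5]
    - [0.5, -0.2, 0.1, 0.006, 0, 0, 5.5]
    - [0.2, 0, 0, 0, 0, 0, 5.5]
    - [0, 0, 0, 0, 0, 0, 5.5]

```text
time: 27.95
position: [0.512, 0.3233, 0.0176]
tool_rot: [0.358, 0.607, -0.349, 0.617]
ft_force: [-0.1, 0.5, -1.4]
grip_width: 0.0616
```

arm_command:
  plan:
    - [0.2, 0, 0, 0, 0, 0, 5.5]
    - [0, 0, 0, 0, 0, 0, 5.5]

```text
time: 28.2
position: [0.5124, 0.3235, 0.0159]
tool_rot: [0.359, 0.607, -0.349, 0.618]
ft_force: [-0.2, -0.1, -1.7]
grip_width: 0.0619
```

arm_command:
  plan:
    - [0.15, 0, 0, 0, 0, 0, 5.5]
    - [0, 0, 0, 0, 0, 0, 5.5]

```text
time: 28.45
position: [0.5126, 0.3236, 0.0144]
tool_rot: [0.359, 0.607, -0.349, 0.618]
ft_force: [-0.2, -0.4, -2.0]
grip_width: 0.0616
```

arm_command:
  plan:
    - [0.2, 0, 0, 0, 0, 0, 5.5]
    - [0, 0, 0, 0, 0, 0, 5.5]

```text
time: 28.7
position: [0.5126, 0.3236, 0.0122]
tool_rot: [0.359, 0.607, -0.349, 0.618]
ft_force: [-0.0, -0.1, -1.0]
grip_width: 0.0622
```

arm_command:
  plan:
    - [0.15, 0, 0, 0, 0, 0, 5.5]
    - [0, 0, 0, 0, 0, 0, 5.5]

```text
time: 28.95
position: [0.5128, 0.3237, 0.0109]
tool_rot: [0.359, 0.607, -0.349, 0.618]
ft_force: [-0.7, 0.0, -0.2]
grip_width: 0.0619
```

arm_command:
  plan:
    - [0.1, 0, 0, 0, 0, 0, 5.5]
    - [0, 0, 0, 0, 0, 0, 5.5]

```text
time: 29.2
position: [0.5128, 0.3237, 0.0108]
tool_rot: [0.359, 0.607, -0.349, 0.618]
ft_force: [-1.2, -0.5, 0.1]
grip_width: 0.0614
```

Contact at z ≈ 0.0108 as predicted. Release and withdraw upward.

arm_command:
  plan:
    - [0, 0, 0, 0, 0, 0, 6.4]
    - [0, 0, 0, 0, 0, 0, 7.0]
    - [0, 0, 0, 0, 0, 0, 8.0]
    - [0, 0, 0, 0, 0, 0, 8.5]
    - [0, 0, 0, 0, 0, 0, 8.5]
    - [-0.8, 0, 0, 0, 0, 0, 8.5]
    - [-2, 0, 0, 0, 0, 0, 8.5]
    - [-3, 0, 0, 0, 0, 0, 8.5]
    - [-3, 0, 0, 0, 0, 0, 8.5]
    - [-3, 0, 0, 0, 0, 0, 8.5]
    - [-3, 0, 0, 0, 0, 0, 8.5]
    - [0, 0, 0, 0, 0, 0, 8.5]

```text
time: 30.7
position: [0.5102, 0.3232, 0.1657]
tool_rot: [0.36, 0.606, -0.348, 0.618]
ft_force: [0.4, 0.1, -1.3]
grip_width: 0.085
```

Run:
```python
from jp import *
o=log(); print(o['time'],o['position'],o['ft_force'].round(1),o['grip_width'])
im,P=cloud("scene")
cv2.imwrite("pics/s10.png",cv2.resize(im[140:260,160:310],(750,600),interpolation=cv2.INTER_CUBIC))
m=(abs(P[...,0]-.51)<.05)&(abs(P[...,1]-.323)<.05)&(P[...,2]>.02)&(P[...,2]<.04)
Q=P[m];Q=Q[Q[:,2]>np.median(Q[:,2])-.004];print("block top",len(Q),Q.mean(0).round(4),np.linalg.svd(Q-Q.mean(0))[2][2].round(3),cv2.minAreaRect((Q[:,:2]*1000).astype(np.float32)))
m=(abs(P[...,0]-.58)<.05)&(abs(P[...,1]-.12)<.05)&(P[...,2]>.034)&(P[...,2]<.06)
Q=P[m];print("lid",len(Q),Q.mean(0).round(4),Q.max(0),cv2.minAreaRect((Q[:,:2]*1000).astype(np.float32)))
```

```text
30.7 [0.51021999 0.32321008 0.16574629] [ 0.4  0.1 -1.3] 0.08496829398524192
block top 323 [0.5088 0.3182 0.0279] [ 0.004 -0.005  1.   ] ((509.11181640625, 319.0333251953125), (80.34410858154297, 63.26936721801758), 28.019786834716797)
lid 273 [0.576  0.1166 0.0387] [0.61611129 0.15429511 0.04768216] ((577.3091430664062, 118.50053405761719), (67.49506378173828, 74.74238586425781), 84.14163208007812)
```

View pics/s10.png

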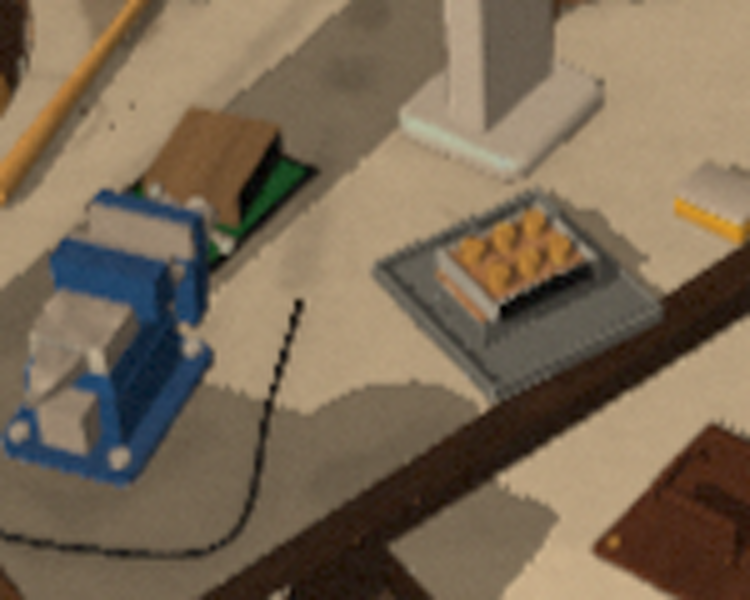

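```bash
python3 -c "
from rig import workorder; print(workorder.hand_in())"
```

```text
the job is handed in; nothing more can be done
None
```

The job is done and handed in at about 31 s of the 72 s allowed. Hand-in reports no verdict.

**What I did:** I gripped block and lid together across the joint, with the tool 42° below horizontal, and slid them out of the stand. Rolling the tool half a turn put them upside down on the pad, and the lid's underside met the pad as expected. I then gripped the block alone from above, lifted it straight off and laid it on the mat, mouth down.

**Last checks (scene camera and its depth):**
- **Cups:** all six stand inside the lid.
- **Lid:** its centre is about 3 mm from the pad's centre. I did not measure its level directly.
- **Block:** its top face is at 28 mm and within about 0.5° of level, and its centre is roughly 10 mm from the mat's.
- **Gripper:** open and well clear, 166 mm above the bench.
- **Bystanders:** I saw no sign that any were touched; the last view showed only the yellow tin and did not cover the other three.

**Disagreements:**
- **Last joint:** while I tried out an early pose, it read -2.854 rad against its -2.85 limit. The interface raised nothing and I backed off at once, but it could count as a range violation.
- **Cameras:** the two disagreed by 2–5 mm on the pad's position, so I used the average.

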